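# Top up the filter case and clamp its lid

## Robot

A 6-joint arm with a two-finger parallel gripper is mounted at the origin on the work surface. World frame = base frame: x ahead of the robot, y to its left, z up, the work surface at z = 0. Lengths are in m, angles in rad, forces in N, time in s.
With the tool pointing down it reaches from about 0.375 to 0.9 m from the base axis. Payload 3.1 kg.
Tool frame: the origin (TCP) lies midway between the tips of the shut fingers; the grasp point (between the pads) lies pinch_z behind it (pinch_z is the distance from the TCP to the grasp point, in m); y points along the fingers, z is the direction in which the jaws open and shut, and the axes are right-handed (so a half turn about y gives the same grasp; the last joint's range is limited). The gripper opens to 87 mm and grips with 3 to 60 N. Pads are 19 mm wide; open, the fingers measure 117 mm over their backs; the gripper's body (75 mm by 190 mm) begins 51 mm behind the grasp point.
Start: joints at [-1.306, 0.527, 1.433, -0, 1.181, -0.178], TCP at [0.268, -0.565, 0.223] pointing down, gripper open.
Joint ranges: [-3.08, 3.08], [-0.75, 2.2], [0.22, 2.44], [-1.43, 4.57], [0, 2.65], [-2.85, 2.85]. Speed limits (rad/s): [2.79, 2.79, 3.14, 3.14, 3.14, 3.14].

## Interface

Orientations are given as a unit quaternion [x, y, z, w].
In Python, from rig import get_obs, camera, hand_in, pinch_z gives the robot as it stands. The module is installed in compiled form; this text tells all that it offers.
- The arm moves only by the tool arm_command, never from a script. Its argument "plan" is a list of rows, each a list of 2 entries, a list of its own where there are three numbers: the shift along the world's x, y, z in units of 25 mm (1.0 is 25 mm), then the turn about the world's z in units of 5 degrees (1.0 is 5 degrees). A call has 1 to 5 rows; each row is the pose to reach, as a shift and turn from the pose commanded when the call began; what a row does not reach only later rows make up. A row lasts 1/10 s, in which the tool goes at most 50 mm and 8.59 degrees, less where a joint would pass 70% of its speed; a pose out of reach is approached as far as the arm can. A call with a gripper value outside its range is refused whole. "fingers" is the opening, from -1 (shut) to 1 (fully open), set as the call begins (left out, the last holds). The fingers move at their own pace and stop on an object; "force" is the grip in N (left out, the last holds). Time passes only in rows, so rows that repeat a pose let the fingers close. It gives the time, the measured TCP pose, the force and the opening at its end, in the units of the state.
- get_obs(): the state, without advancing time (a new reading comes with each control period).
- camera(name): name is "scene" or "side" or "wrist"; returns a dict with "pixels" (420x560x3 uint8, red, green, blue), "camera_matrix" (3x3 intrinsics, pixels), "R" (3x3) and "t" (3): a world point X has camera coordinates R X + t. Camera axes: x right, y down, z forward; pixel columns grow to the right and rows downward; lengths in m; the calibration is good to about 2 mm. A picture is of the moment at which its call begins. There is no depth.
- hand_in(): hands the job in, once; it reports no verdict.
The state is a dict: "time": time; "q": joint angles; "joint_velocities": joint speeds; "joint_torque": joint torques, N m; "position": TCP position; "tool_rot": TCP orientation; "ft_force": force on the tool from outside, world axes, zero at the start; "moment": the same for the moment, N m; "grip_width": finger opening in m.
Only numpy, scipy, OpenCV 4.12 (cv2) and the standard library are available. Lean on these libraries where they do the work, as an engineer would, in place of code of your own. Each camera call takes 0.05 s, during which the arm holds its last target.

## Task

Top up the filter case: stand a spare cartridge from the mat in each empty pocket, leaving those already in the case in their pockets, and put any spares left over into the cardboard tray. Once every pocket is filled, close the lid fully and then swing the wire bail at the front over centre until it lies home on the lid's ledge; do not disturb the carton, can and wrench nearby.

Things in the scene. Friction and masses are not known exactly. Their poses are not given: they have to be found in the camera images.
- case: grey case fixed to the counter. Origin on the counter under the middle pocket; +x towards the lid hinge (away from the robot), +y along the pockets, z up. Base 309 mm long (y), x -51 to +32 mm, rim 36 mm high. Five pockets in a row along y, 57 x 57 mm, 61 mm apart, 30 mm deep, floor 6 mm up: a cartridge rises 38 mm above the rim, 4.5 mm of play each side. Before them an empty gutter
- pocket1 (a point): centre of the floor of pocket 1 (pocket1 is the -y end of the row in the case's frame, pocket5 the +y end); axes as the case
- pocket2 (a point): centre of the floor of pocket 2 (pocket1 is the -y end of the row in the case's frame, pocket5 the +y end); axes as the case
- pocket3 (a point): centre of the floor of pocket 3 (pocket1 is the -y end of the row in the case's frame, pocket5 the +y end); axes as the case
- pocket4 (a point): centre of the floor of pocket 4 (pocket1 is the -y end of the row in the case's frame, pocket5 the +y end); axes as the case
- pocket5 (a point): centre of the floor of pocket 5 (pocket1 is the -y end of the row in the case's frame, pocket5 the +y end); axes as the case
- lid (a joint): hollow lid, 309 mm long, 86 mm from hinge to front, 46 mm high; 0 = shut (top 82 mm above the counter). Starts open at 1.9 to 2.1 rad, leaning away from the robot; stop 2.15. Hinge line along the case's y at x +35, z +36 mm. Stiff hinge (0.3 N m): stays as left. A catch ledge 60 (y) x 17 x 5 mm stands out of the front wall's middle. Push it over from behind, then press it down
- bail (a joint): wire bail clasp on the case's front: 0 = open, leaning towards the robot 0.6 rad above level; 1.22 = home (stop), its bar on the shut lid's ledge. Turns about the case's y at x -67, z +22 mm. A spring drives it back to open until 0.97 (dead centre); beyond that it pulls itself home. About 5 N at the tab. 7 mm wire, 100 mm wide, bar 36 mm from the pivot; if the lid is up, the bar hits the ledge
- bail_tab (a point): middle of the outer edge of the bail's flat tab, a steel plate 30 mm wide (y), 33 mm long and 4 mm thick in the middle of the bail, its outer edge 67 mm from the pivot line. In the case's frame: open at x -129, z 48 mm; home at x -64, z 89 mm. It can be pinched from above by its two side edges and swung up in an arc
- tray: low open cardboard tray for left-over cartridges, fixed, 240 mm (x) by 170 mm (y), walls 4 mm thick and 25 mm high, floor 4 mm thick; origin under its centre; to the left or the right of the case
- mat: black rubber counter mat 240 mm (x) by 190 mm (y), 3 mm thick, fixed, on which the spare cartridges stand; on the other side from the tray; origin under its centre
- stock1_c (a point): a white filter cartridge, an upright plain cylinder 48 mm in diameter and 68 mm tall, about 140 g, all alike; this point is its centre, half-way up, z along its axis. One that was already in the case, in pocket 1; None if there is none
- stock2_c (a point): a white filter cartridge, an upright plain cylinder 48 mm in diameter and 68 mm tall, about 140 g, all alike; this point is its centre, half-way up, z along its axis. One that was already in the case, in pocket 2; None if there is none
- stock3_c (a point): a white filter cartridge, an upright plain cylinder 48 mm in diameter and 68 mm tall, about 140 g, all alike; this point is its centre, half-way up, z along its axis. One that was already in the case, in pocket 3; None if there is none
- stock4_c (a point): a white filter cartridge, an upright plain cylinder 48 mm in diameter and 68 mm tall, about 140 g, all alike; this point is its centre, half-way up, z along its axis. One that was already in the case, in pocket 4; None if there is none
- stock5_c (a point): a white filter cartridge, an upright plain cylinder 48 mm in diameter and 68 mm tall, about 140 g, all alike; this point is its centre, half-way up, z along its axis. One that was already in the case, in pocket 5; None if there is none
- spare1_c (a point): a white filter cartridge, an upright plain cylinder 48 mm in diameter and 68 mm tall, about 140 g, all alike; this point is its centre, half-way up, z along its axis. A spare, standing on the mat at the start; None if there is none
- spare2_c (a point): a white filter cartridge, an upright plain cylinder 48 mm in diameter and 68 mm tall, about 140 g, all alike; this point is its centre, half-way up, z along its axis. A spare, standing on the mat at the start; None if there is none
- spare3_c (a point): a white filter cartridge, an upright plain cylinder 48 mm in diameter and 68 mm tall, about 140 g, all alike; this point is its centre, half-way up, z along its axis. A spare, standing on the mat at the start; None if there is none
- spare4_c (a point): a white filter cartridge, an upright plain cylinder 48 mm in diameter and 68 mm tall, about 140 g, all alike; this point is its centre, half-way up, z along its axis. A spare, standing on the mat at the start; None if there is none
- spare5_c (a point): a white filter cartridge, an upright plain cylinder 48 mm in diameter and 68 mm tall, about 140 g, all alike; this point is its centre, half-way up, z along its axis. A spare, standing on the mat at the start; None if there is none
- carton: bystander: a cardboard box 100 x 120 x 60 mm beyond the case; leave it alone; origin at its underside's centre
- can: bystander: a blue can 70 mm in diameter, 120 mm tall, beyond the case; leave it alone; origin at its underside's centre
- wrench: bystander: a 180 mm steel wrench lying beyond the case; leave it alone; origin near its middle
Not all that is in view belongs to the job. What is shaped like the part that bears spare4_c but blue is not meant.

How it is judged:
By the outcome, as a careful person would: the job done as asked, in the order asked, and still so for the second after the job is handed in, with the robot touching nothing.
Of stock1, stock2, stock3, stock4, stock5 only 1 to 3 are there at a start; the rules pass over those that are not, and their reading is None.
Of spare1, spare2, spare3, spare4, spare5 only 4 to 5 are there at a start; the rules pass over those that are not, and their reading is None.
At some moment in a run one of spare1, spare2, spare3, spare4, spare5 may be knocked a few centimetres aside while the robot is not near it.
It also fails if it takes over 208 s, if anything falls off the work surface, if the arm or the gripper's body presses on something with over 40 N, if the wrist force passes 120 N, or if a joint passes its speed limit or range.

## Working session

There is one attempt and no reset: what is moved stays moved. The work goes in short steps, Python scripts to look and compute and a tool call to move; the robot and the scene stay as the last step left them, time stands still between calls to the robot, and variables do not carry over. Pictures are saved under pics/ and viewed, and the job is handed in when it is done.

Besides the shell and the picture viewer there is one more tool, called after "Emit:" in YAML: its name, and indented under it one key for each argument. arm_command: Moves the arm, as the interface text tells. Its arguments: {"type":"object","properties":{"plan":{"type":"array"},"fingers":{"type":"number"},"force":{"type":"number"}},"required":["plan"]}

```bash
mkdir -p pics; cat > h.py <<'E'
import numpy as np, cv2
from rig import get_obs, camera, hand_in, pinch_z
def snap(name,fn):
    c=camera(name); cv2.imwrite('pics/'+fn,c['pixels'][:,:,::-1]); return c
def proj(c,X):
    X=np.atleast_2d(X); p=(np.array(c['R'])@X.T).T+np.array(c['t']); p=(np.array(c['camera_matrix'])@p.T).T; return p[:,:2]/p[:,2:]
def ray(c,uv,z):
    K=np.array(c['camera_matrix']);R=np.array(c['R']);t=np.array(c['t'])
    o=-R.T@t; d=R.T@np.linalg.inv(K)@np.array([uv[0],uv[1],1.]); s=(z-o[2])/d[2]; return o+s*d
E
python3 - <<'E'
from h import *
import pickle
o=get_obs(); print(o, pinch_z)
C={}
for n in('scene','side','wrist'):
    C[n]=snap(n,n+'0.png'); print(n,C[n]['camera_matrix'],C[n]['R'],C[n]['t'])
pickle.dump(C,open('c0.pkl','wb'))
E
```

```text
{'time': 0.0, 'q': array([-1.30650221e+00,  5.28448084e-01,  1.43387089e+00, -2.60771692e-05,
        1.18141125e+00, -1.78522118e-01]), 'joint_velocities': array([ 9.38106095e-04,  2.02507288e-04, -5.06854392e-04, -3.17150442e-04,
        1.82229499e-05,  1.16752503e-03]), 'joint_torque': array([-4.40550593e-04, -4.40043032e+01, -1.76591617e+01,  6.32395735e-02,
        5.81452169e-02, -1.66751497e-04]), 'position': array([ 0.26761948, -0.56400678,  0.22159274]), 'tool_rot': array([-0.15532744,  0.69059925, -0.68908988,  0.1552456 ]), 'ft_force': array([0.41678386, 0.09652965, 1.05183054]), 'moment': array([ 0.06138727, -0.04464069,  0.00421763]), 'grip_width': 0.08701934595392613} 0.0187
scene [[438.68399888   0.         273.52010157]
 [  0.         438.68399888 209.78198241]
 [  0.           0.           1.        ]] [[-0.24163874  0.97034804 -0.0059496 ]
 [ 0.79441633  0.19429938 -0.57545672]
 [-0.5572373  -0.14377909 -0.81781059]] [ 0.13874096 -0.46788426  1.48834925]
side [[505.33194596   0.         283.56051074]
 [  0.         505.33194596 204.14074975]
 [  0.           0.           1.        ]] [[-0.80985769 -0.5864232  -0.01543843]
 [-0.40138772  0.57312979 -0.71442994]
 [ 0.42780651 -0.57238979 -0.69953664]] [0.51344062 0.30703555 1.21224248]
wrist [[308.20104422   0.         274.73126305]
 [  0.         308.20104422 213.84469967]
 [  0.           0.           1.        ]] [[ 0.42872048 -0.90343316 -0.00269879]
 [-0.86979599 -0.41356201  0.26911225]
 [-0.24424105 -0.11302654 -0.96310504]] [-0.62416529 -0.03418394  0.39095046]
```

View pics/scene0.png

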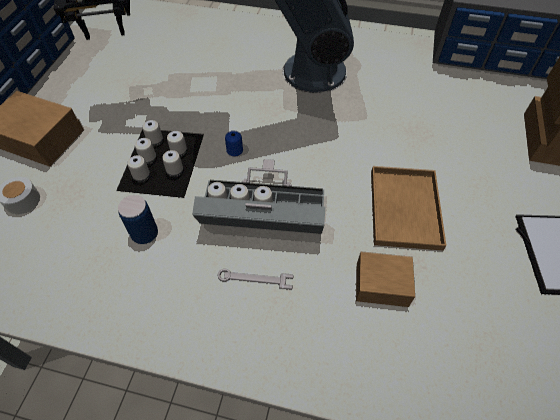

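View pics/side0.png

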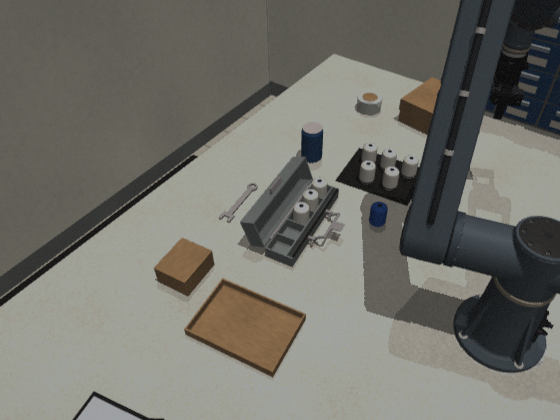

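View pics/wrist0.png

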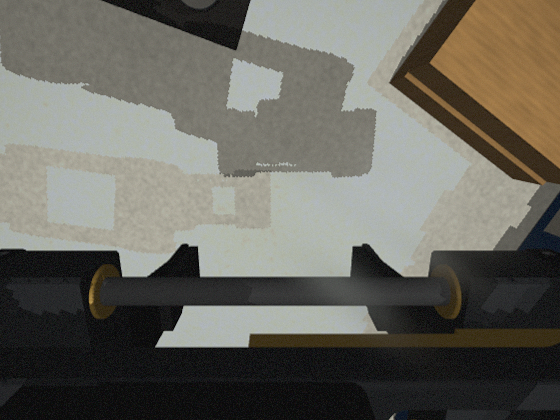

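```bash
python3 - <<'E'
import cv2
a=cv2.imread('pics/scene0.png')
cv2.imwrite('pics/s_mat.png',cv2.resize(a[110:210,110:260],None,fx=5.3,fy=5.3,interpolation=cv2.INTER_CUBIC))
cv2.imwrite('pics/s_case.png',cv2.resize(a[155:250,185:335],None,fx=5.3,fy=5.3,interpolation=cv2.INTER_CUBIC))
b=cv2.imread('pics/side0.png')
cv2.imwrite('pics/d_mat.png',cv2.resize(b[135:225,335:435],None,fx=6,fy=6,interpolation=cv2.INTER_CUBIC))
cv2.imwrite('pics/d_case.png',cv2.resize(b[150:270,235:350],None,fx=5,fy=5,interpolation=cv2.INTER_CUBIC))
E
```

```text
(no output)
```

View pics/s_mat.png

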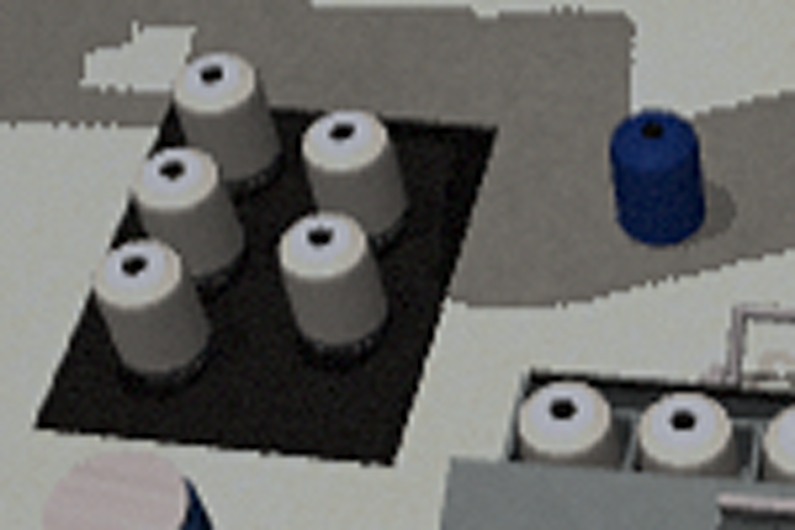

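View pics/s_case.png

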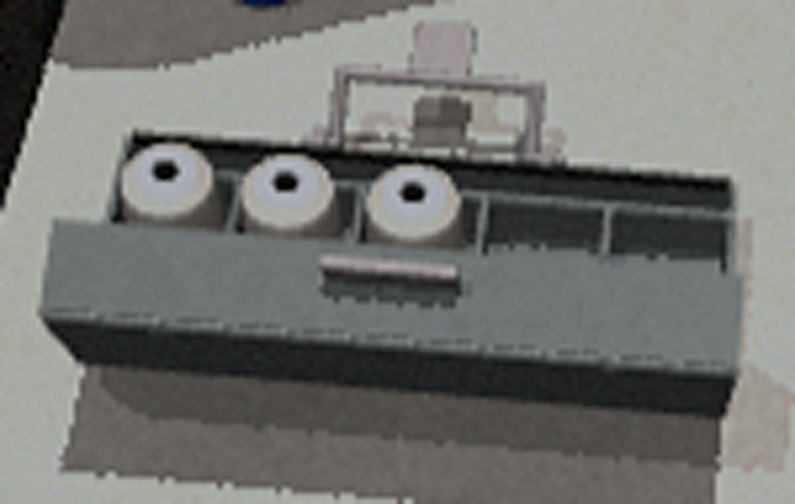

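View pics/d_mat.png

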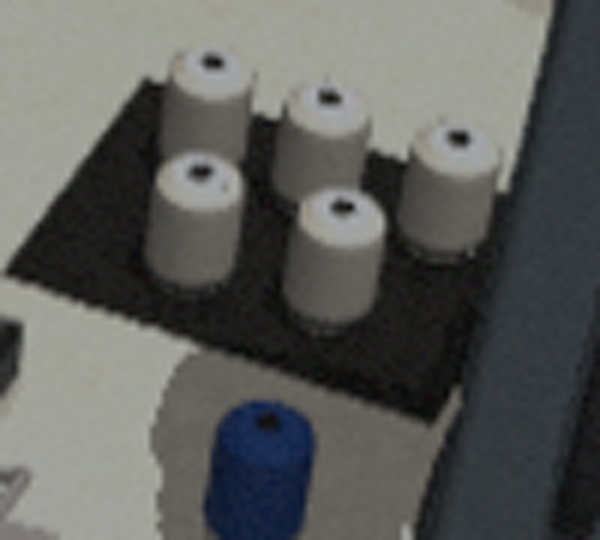

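View pics/d_case.png

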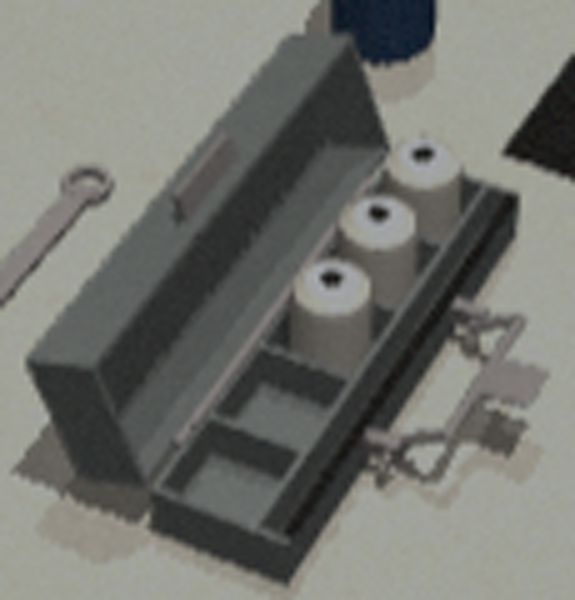

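The scene view shows five white spares on the mat, with dots near (150,124), (174,135), (142,142), (170,154) and (135,160). There are three stock cartridges in pockets 1–3, at (216,187), (239,189) and (263,191). The blue look-alike at (233,134) is not meant. Pockets 4 and 5 are empty, and the tray is on the +y side.

```bash
cat >> h.py <<'E'
def tri(cs,uvs):
    A=[];b=[]
    for c,uv in zip(cs,uvs):
        K=np.array(c['camera_matrix']);P=K@np.c_[np.array(c['R']),np.array(c['t'])]
        for i in (0,1):
            r=uv[i]*P[2]-P[i]; A.append(r[:3]); b.append(-r[3])
    return np.linalg.lstsq(np.array(A),np.array(b),rcond=None)[0]
E
python3 - <<'E'
from h import *
import pickle
C=pickle.load(open('c0.pkl','rb')); s,d=C['scene'],C['side']
S=lambda x,y,ox,oy,f:((x+.5)/f-.5+ox,(y+.5)/f-.5+oy)
m=[S(x,y,110,110,5.3) for x,y in[(211,75),(342,132),(172,170),(320,237),(133,266),(652,131)]]
dm=[S(x,y,335,135,6) for x,y in[(459,138),(344,207),(330,97),(201,172),(212,62),(267,422)]]
st=[S(x,y,185,155,5.3) for x,y in[(165,171),(286,183),(412,192)]]
ds=[S(x,y,235,150,5) for x,y in[(423,154),(378,213),(331,279)]]
for p,q in zip(m,dm): print('spare',np.round(ray(s,p,.071),4),np.round(ray(d,q,.071),4),np.round(tri([s,d],[p,q]),4))
for p,q in zip(st,ds): print('stock',np.round(ray(s,p,.074),4),np.round(ray(d,q,.074),4),np.round(tri([s,d],[p,q]),4))
# case rim corners z=.036 : scene
for n,p in [('rimNearLeft',(133,133)),('rimNearRight',(735,180))]: print(n,ray(s,S(*p,185,155,5.3),.036))
for n,p in [('sideNearR',(516,193)),('sideNearL',(293,540))]: print(n,ray(d,S(*p,235,150,5),.036))
# tab outer edge mid
print('tab',tri([s,d],[S(445,24,185,155,5.3),S(535,382,235,150,5)]))
# tray inner corners
for u in[(372,168),(436,169),(444,248),(374,237)]: print('tray',ray(s,u,.025))
for u in[(226,283),(305,319),(272,369),(187,329)]: print('trayd',ray(d,u,.025))
E
```

```text
spare [ 0.4299 -0.3994  0.071 ] [ 0.4306 -0.3988  0.071 ] [ 0.4305 -0.3989  0.0713]
spare [ 0.4533 -0.3152  0.071 ] [ 0.454  -0.3154  0.071 ] [ 0.4538 -0.3149  0.0715]
spare [ 0.5    -0.3911  0.071 ] [ 0.5012 -0.3913  0.071 ] [ 0.5008 -0.3904  0.0719]
spare [ 0.5256 -0.2988  0.071 ] [ 0.5268 -0.2984  0.071 ] [ 0.5264 -0.2981  0.0717]
spare [ 0.5663 -0.3831  0.071 ] [ 0.5668 -0.3823  0.071 ] [ 0.5667 -0.3825  0.0712]
spare [ 0.4141 -0.1569  0.071 ] [ 0.4117 -0.155   0.071 ] [ 0.4125 -0.1573  0.069 ]
stock [ 0.6044 -0.1429  0.074 ] [ 0.6052 -0.1427  0.074 ] [ 0.6049 -0.1425  0.0744]
stock [ 0.5976 -0.0846  0.074 ] [ 0.5985 -0.0847  0.074 ] [ 0.5982 -0.0843  0.0746]
stock [ 0.5886 -0.0249  0.074 ] [ 0.5899 -0.0241  0.074 ] [ 0.5895 -0.0242  0.0746]
rimNearLeft [ 0.55767368 -0.17993463  0.036     ]
rimNearRight [0.51526194 0.12048675 0.036     ]
sideNearR [ 0.56186163 -0.18163364  0.036     ]
sideNearL [0.51622255 0.11809031 0.036     ]
tab [ 0.46388084 -0.04067127  0.05228616]
tray [0.40411015 0.23741042 0.025     ]
tray [0.36616928 0.40835988 0.025     ]
tray [0.61686947 0.43590441 0.025     ]
tray [0.62589677 0.26810443 0.025     ]
trayd [0.61409607 0.27890266 0.025     ]
trayd [0.38842981 0.25036947 0.025     ]
trayd [0.37576433 0.39990319 0.025     ]
trayd [0.60192138 0.43559618 0.025     ]
```

```bash
python3 - <<'E'
from h import *
import pickle
from scipy.spatial.transform import Rotation as Ro
o=get_obs(); R=Ro.from_quat(o['tool_rot']).as_matrix(); print(np.round(R,3)); print('jaw yaw',np.degrees(np.arctan2(R[1,2],R[0,2])))
C=pickle.load(open('c0.pkl','rb')); s,d=C['scene'],C['side']
for n,u,z in[('can',(134,206),.12),('wrA',(224,276),0),('wrB',(290,282),0),('cart1',(360,254),.06),('cart2',(413,257),.06),('cart3',(358,295),.06)]: print(n,np.round(ray(s,u,z),3))
E
```

```text
[[-0.904 -0.     0.428]
 [-0.428  0.002 -0.904]
 [-0.    -1.    -0.002]]
jaw yaw -64.62998952368395
can [ 0.737 -0.294  0.12 ]
wrA [ 0.804 -0.065  0.   ]
wrB [0.782 0.092 0.   ]
cart1 [0.703 0.238 0.06 ]
cart2 [0.682 0.357 0.06 ]
cart3 [0.805 0.247 0.06 ]
```

Emit:
arm_command:
  plan:
    - [[10.35,10.65,-2.8],5.6]
    - [[10.35,10.65,-2.8],5.6]
    - [[10.35,10.65,-2.8],5.6]
    - [[10.35,10.65,-2.8],5.6]
    - [[10.35,10.65,-2.8],5.6]
  fingers: 0.5
  force: 20

```text
time: 0.65
position: [0.44, -0.3869, 0.1757]
tool_rot: [-0.318, 0.632, -0.632, 0.318]
ft_force: [0.3, -0.5, -0.0]
grip_width: 0.0659
```

Emit:
arm_command:
  plan:
    - [[3.47,3.56,-1.2],0]
    - [[3.47,3.56,-1.2],0]
    - [[3.47,3.56,-1.2],0]
    - [[3.47,3.56,-1.2],0]

```text
time: 1.05
position: [0.5273, -0.2956, 0.1448]
tool_rot: [-0.319, 0.632, -0.63, 0.319]
ft_force: [-0.5, 0.3, 0.1]
grip_width: 0.0652
```

```bash
cat >> h.py <<'E'
from scipy.spatial.transform import Rotation as Ro
def yaw():
    R=Ro.from_quat(get_obs()['tool_rot']).as_matrix(); return np.degrees(np.arctan2(R[1,2],R[0,2]))
def d(x,y,z):
    o=get_obs(); print('pos',np.round(o['position'],4),'yaw',round(yaw(),1),'t',round(o['time'],2),'w',round(o['grip_width'],4),'f',np.round(o['ft_force'],1)); print('units',np.round((np.array([x,y,z])-o['position'])/.025,2))
def look(fn,names=('scene','side')):
    ims=[];cs={}
    for n in names:
        c=camera(n);cs[n]=c;ims.append(c['pixels'][:,:,::-1])
    import pickle; pickle.dump(cs,open('last.pkl','wb'))
    for n,i in zip(names,ims): cv2.imwrite(f'pics/{fn}_{n}.png',i)
    return cs
E
python3 - <<'E'
from h import *
d(.5264,-.298,.042); look('a',('scene','wrist'))
E
```

```text
pos [ 0.5273 -0.2956  0.1448] yaw -36.3 t 1.05 w 0.0652 f [-0.5  0.3  0.1]
units [-0.04 -0.1  -4.11]
```

View pics/a_wrist.png

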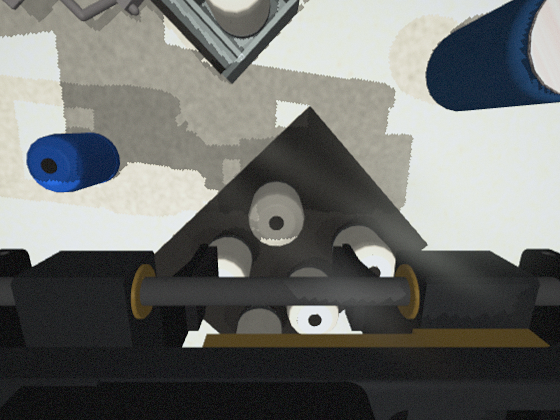

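View pics/a_scene.png

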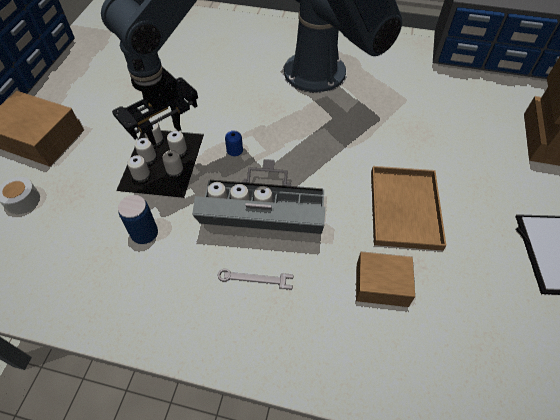

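```bash
python3 - <<'E'
from h import *
import pickle
c=pickle.load(open('last.pkl','rb'))
for x,y in [(.4305,-.399),(.4538,-.315),(.5008,-.39),(.5264,-.298),(.5667,-.3825)]:
    print(np.round(proj(c['wrist'],[x,y,.071]),0),np.round(proj(c['scene'],[x,y,.071]),0))
print(proj(c['wrist'],get_obs()['position']))
E
```

```text
[[257. 365.]] [[149. 124.]]
[[219. 285.]] [[174. 135.]]
[[314. 319.]] [[142. 142.]]
[[276. 222.]] [[170. 155.]]
[[374. 272.]] [[135. 160.]]
[[275.86632006 262.12464663]]
```

The wrist view shows the chosen white spare centred between the fingers at (276,222), as predicted. The blue look-alike is well off at (60,162). I'm descending.

Emit:
arm_command:
  plan:
    - [[-0.04,-0.1,-2],0]
    - [[-0.04,-0.1,-4.1],0]
    - [[-0.04,-0.1,-4.1],0]
    - [[-0.04,-0.1,-4.1],0]

```text
time: 1.55
position: [0.5234, -0.3028, 0.0432]
tool_rot: [-0.317, 0.633, -0.631, 0.317]
ft_force: [0.6, -0.6, -0.2]
grip_width: 0.0653
```

Emit:
arm_command:
  plan:
    - [[0,0,0],0]
    - [[0,0,0],0]
    - [[0,0,0],0]
    - [[0,0,0],0]
  fingers: -0.2
  force: 20

```text
time: 1.95
position: [0.5255, -0.3028, 0.0464]
tool_rot: [0.317, -0.631, 0.633, -0.318]
ft_force: [-2.1, 0.7, 6.2]
grip_width: 0.0476
```

Emit:
arm_command:
  plan:
    - [[0,0,2],0]
    - [[0,0,4],0]
    - [[0,0,5],0]
    - [[0,0,5],0]
    - [[0,0,5],0]

```text
time: 2.45
position: [0.5247, -0.3018, 0.1695]
tool_rot: [0.317, -0.631, 0.632, -0.318]
ft_force: [-0.4, -0.6, -2.0]
grip_width: 0.0474
```

```bash
python3 - <<'E'
from h import *
d(.5795,.0367,.18); look('b',('scene','side','wrist'));d(.5795,.0367,.18)
a=cv2.imread('pics/b_scene.png');b=cv2.imread('pics/b_side.png')
cv2.imwrite('pics/b.png',np.hstack([cv2.resize(a[60:190,100:230],(390,390),interpolation=2),cv2.resize(b[80:210,330:460],(390,390),interpolation=2)]))
E
```

```text
pos [ 0.5247 -0.3018  0.1695] yaw -36.6 t 2.45 w 0.0474 f [-0.4 -0.6 -2. ]
units [ 2.19 13.54  0.42]
pos [ 0.5236 -0.301   0.167 ] yaw -36.6 t 2.6 w 0.0474 f [-0.  -0.2 -2.5]
units [ 2.23 13.51  0.52]
```

View pics/b.png

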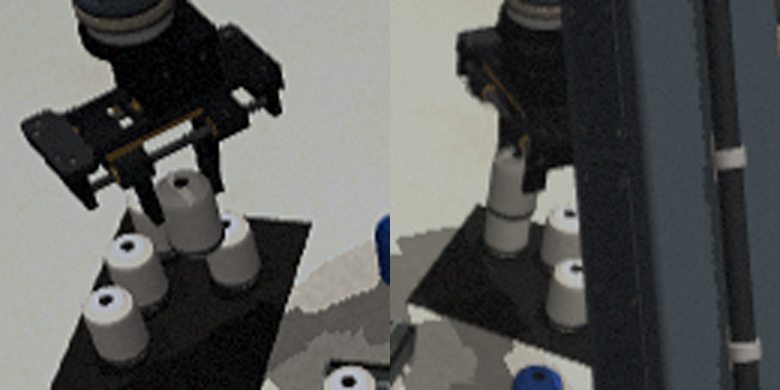

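View pics/b_wrist.png

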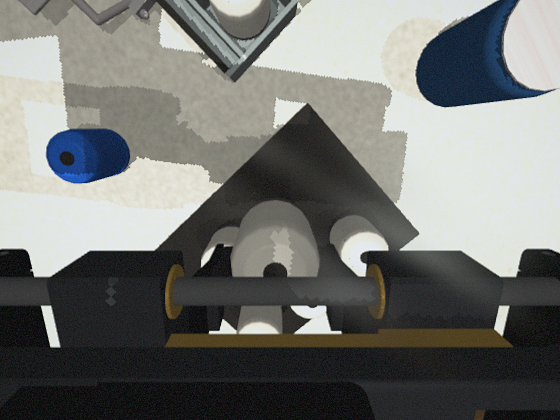

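```bash
python3 - <<'E'
from h import *
import pickle
c=pickle.load(open('last.pkl','rb'))
print(ray(c['scene'],(160.0,120.4),.197)); p=ray(c['wrist'],(275,270),.197);print(p)
d(0,0,0)
E
```

```text
[ 0.52847246 -0.29697534  0.197     ]
[ 0.52829826 -0.29481871  0.197     ]
pos [ 0.5236 -0.301   0.167 ] yaw -36.6 t 2.6 w 0.0474 f [-0.  -0.2 -2.5]
units [-20.95  12.04  -6.68]
```

Emit:
arm_command:
  plan:
    - [[2.04,13.4,0],0]
    - [[2.04,13.4,0],0]
    - [[2.04,13.4,0],0]
    - [[2.04,13.4,0],0]
    - [[2.04,13.4,0],0]

```text
time: 3.1
position: [0.5614, -0.0528, 0.167]
tool_rot: [-0.318, 0.633, -0.631, 0.316]
ft_force: [1.1, -0.6, -1.3]
grip_width: 0.0476
```

Emit:
arm_command:
  plan:
    - [[0.54,3.52,0],0]
    - [[0.54,3.52,0],0]
    - [[0.54,3.52,0],0]
    - [[0.54,3.52,0],0]
    - [[0.54,3.52,0],0]

```text
time: 3.6
position: [0.5753, 0.0324, 0.1677]
tool_rot: [-0.318, 0.632, -0.632, 0.317]
ft_force: [0.6, -0.2, -2.2]
grip_width: 0.0473
```

```bash
python3 - <<'E'
from h import *
look('c',('scene','side','wrist'));d(.5765,.0327,.055)
a=cv2.imread('pics/c_scene.png');b=cv2.imread('pics/c_side.png')
cv2.imwrite('pics/c.png',np.hstack([cv2.resize(a[120:250,190:350],(480,390),interpolation=2),cv2.resize(b[150:280,230:330],(300,390),interpolation=2)]))
E
```

```text
pos [0.5757 0.0317 0.1684] yaw -36.8 t 3.75 w 0.0476 f [-0.7  0.2 -0.8]
units [ 0.03  0.04 -4.53]
```

View pics/c.png

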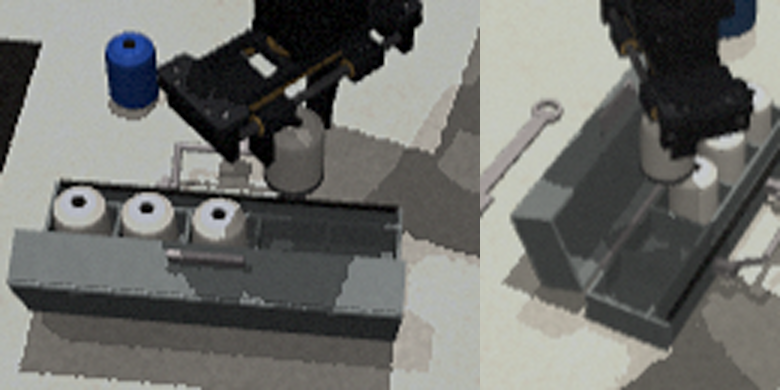

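View pics/c_wrist.png

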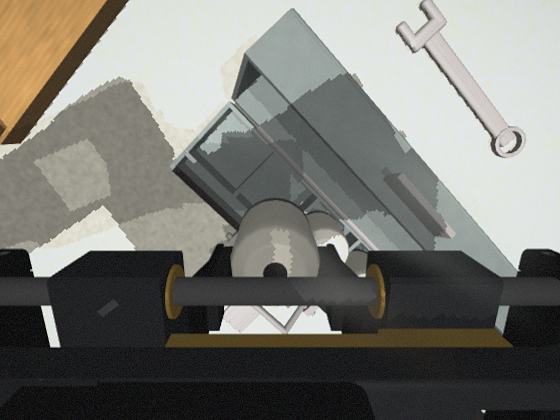

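```bash
python3 - <<'E'
from h import *
import pickle
c=pickle.load(open('last.pkl','rb'))['wrist']
print(ray(c,(172,163),.036),ray(c,(233,101),.036))
E
```

```text
[0.52102299 0.12232842 0.036     ] [0.60218167 0.13089988 0.036     ]
```

Emit:
arm_command:
  plan:
    - [[0.05,0.02,-1.5],0]
    - [[0.05,0.02,-2.5],0]
    - [[0.05,0.02,-3.2],0]
    - [[0.05,0.02,-3.6],0]
    - [[0.05,0.02,-3.6],0]

```text
time: 4.25
position: [0.5763, 0.0328, 0.0775]
tool_rot: [-0.318, 0.633, -0.631, 0.316]
ft_force: [-0.6, 0.6, -0.9]
grip_width: 0.0474
```

Emit:
arm_command:
  plan:
    - [[0,0,-0.5],0]
    - [[0,0,-1],0]
    - [[0,0,-1],0]

```text
time: 4.55
position: [0.5783, 0.0334, 0.0535]
tool_rot: [0.317, -0.631, 0.632, -0.318]
ft_force: [-0.9, -0.4, -0.5]
grip_width: 0.0473
```

```bash
python3 - <<'E'
from h import *
look('e');d(.5765,.0327,.055)
a=cv2.imread('pics/e_scene.png');b=cv2.imread('pics/e_side.png')
cv2.imwrite('pics/e.png',np.hstack([cv2.resize(a[120:250,190:350],(480,390),interpolation=2),cv2.resize(b[150:280,230:330],(300,390),interpolation=2)]))
E
```

```text
pos [0.5765 0.0337 0.0535] yaw -36.6 t 4.65 w 0.0476 f [-0.1  0.6 -1. ]
units [ 0.   -0.04  0.06]
```

View pics/e.png

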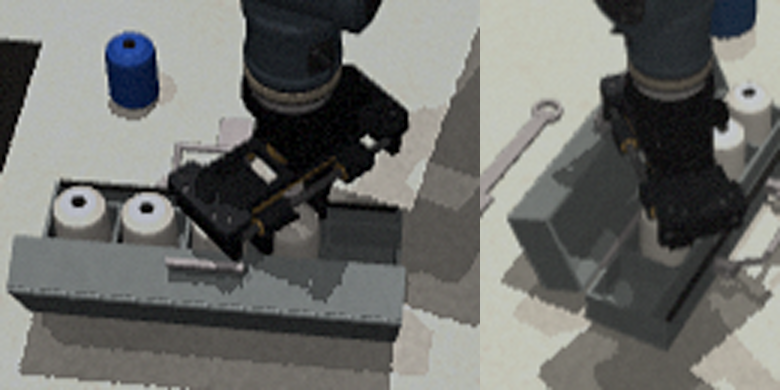

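No contact force so far, and the cartridge is in pocket 4 a few mm above the floor. I'll release it and rise.

Emit:
arm_command:
  plan:
    - [[0,0,-0.1],0]
    - [[0,0,-0.1],0]
    - [[0,0,-0.1],0]
    - [[0,0,-0.1],0]
  fingers: 0.5

```text
time: 5.05
position: [0.5772, 0.0337, 0.0514]
tool_rot: [0.318, -0.632, 0.632, -0.318]
ft_force: [-0.1, -0.3, -0.4]
grip_width: 0.0643
```

Emit:
arm_command:
  plan:
    - [[0,0,1],0]
    - [[0,0,2.5],0]
    - [[0,0,4.2],0]
    - [[0,0,4.2],0]

```text
time: 5.45
position: [0.5814, 0.0332, 0.1621]
tool_rot: [0.314, -0.629, 0.634, -0.321]
ft_force: [1.2, -0.3, -0.0]
grip_width: 0.0651
```

Emit:
arm_command:
  plan:
    - [[-2.3,-15,0],0]
    - [[-2.3,-15,0],0]
    - [[-2.3,-15,0],0]
    - [[-2.3,-15,0],0]
    - [[-2.3,-15,0],0]

```text
time: 5.95
position: [0.5384, -0.2151, 0.1557]
tool_rot: [-0.318, 0.632, -0.632, 0.317]
ft_force: [-0.2, 0.8, 0.4]
grip_width: 0.0653
```

```bash
python3 - <<'E'
from h import *
look('f');d(.4538,-.315,.042)
a=cv2.imread('pics/f_scene.png');b=cv2.imread('pics/f_side.png')
cv2.imwrite('pics/f1.png',cv2.resize(a[80:250,100:350],None,fx=3.2,fy=3.2,interpolation=2))
cv2.imwrite('pics/f2.png',cv2.resize(b[130:280,230:430],None,fx=4,fy=4,interpolation=2))
E
```

```text
pos [ 0.539  -0.2203  0.156 ] yaw -37.0 t 6.05 w 0.0655 f [-0.1  0.3  0.2]
units [-3.41 -3.79 -4.56]
```

View pics/f1.png

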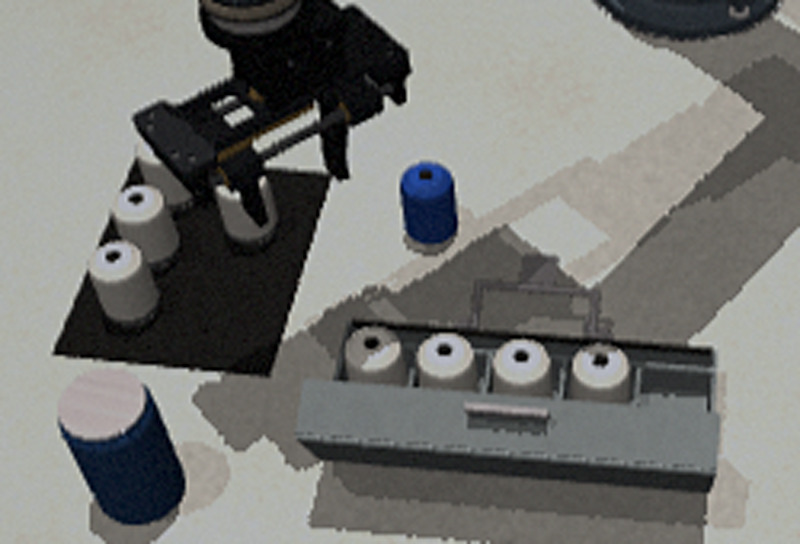

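View pics/f2.png

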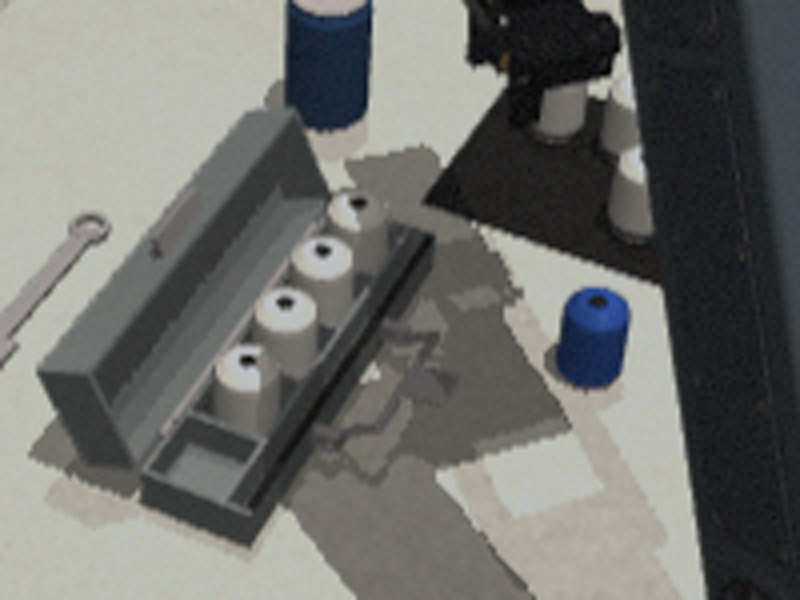

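Emit:
arm_command:
  plan:
    - [[-3.44,-4.05,-0.5],0]
    - [[-3.44,-4.05,-0.5],0]
    - [[-3.44,-4.05,-0.5],0]
    - [[-3.44,-4.05,-0.5],0]
    - [[-3.44,-4.05,-0.5],0]

```text
time: 6.55
position: [0.4529, -0.3144, 0.1433]
tool_rot: [-0.317, 0.633, -0.632, 0.317]
ft_force: [0.3, 0.4, 0.6]
grip_width: 0.0655
```

```bash
python3 - <<'E'
from h import *
c=look('g',('scene','wrist'));d(.4538,-.315,.042);print(proj(c['wrist'],[.4538,-.315,.071]))
E
```

```text
pos [ 0.4538 -0.3135  0.1436] yaw -36.6 t 6.65 w 0.0654 f [-0.4 -0.6  1.1]
units [ 0.   -0.06 -4.06]
[[276.44595114 222.87375415]]
```

View pics/g_wrist.png

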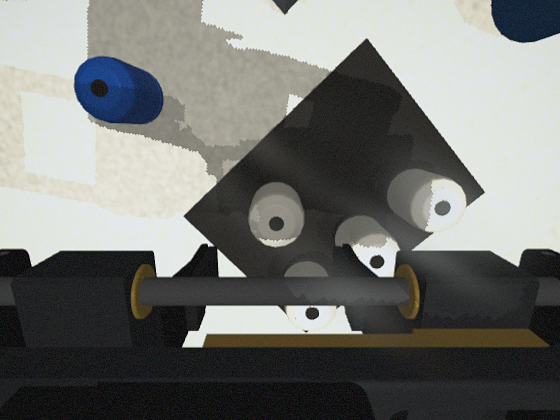

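The target spare is centred at (277,223), as predicted. I'm descending and gripping.

Emit:
arm_command:
  plan:
    - [[0,0,-2],0]
    - [[0,0,-4.05],0]
    - [[0,0,-4.05],0]
    - [[0,0,-4.05],0]

```text
time: 7.05
position: [0.4535, -0.313, 0.0418]
tool_rot: [-0.318, 0.633, -0.63, 0.318]
ft_force: [-0.2, 0.7, 0.2]
grip_width: 0.0654
```

Emit:
arm_command:
  plan:
    - [[0,0,0],0]
    - [[0,0,0],0]
    - [[0,0,0],0]
    - [[0,0,0],0]
  fingers: -0.2

```text
time: 7.45
position: [0.4542, -0.3156, 0.0451]
tool_rot: [0.317, -0.63, 0.633, -0.318]
ft_force: [0.2, 0.8, 8.1]
grip_width: 0.0475
```

Emit:
arm_command:
  plan:
    - [[0,0,2],0]
    - [[0,0,4],0]
    - [[0,0,5],0]
    - [[0,0,5],0]

```text
time: 7.85
position: [0.4555, -0.3169, 0.1727]
tool_rot: [0.316, -0.628, 0.636, -0.319]
ft_force: [-0.6, -0.5, -1.0]
grip_width: 0.0477
```

Emit:
arm_command:
  plan:
    - [[4.73,16.48,0],0]
    - [[4.73,16.48,0],0]
    - [[4.73,16.48,0],0]
    - [[4.73,16.48,0],0]
    - [[4.73,16.48,0],0]

```text
time: 8.35
position: [0.5215, -0.0724, 0.1667]
tool_rot: [-0.318, 0.632, -0.631, 0.317]
ft_force: [0.8, 0.6, -1.5]
grip_width: 0.0473
```

Emit:
arm_command:
  plan:
    - [[1.97,6.87,0],0]
    - [[1.97,6.87,0],0]
    - [[1.97,6.87,0],0]
    - [[1.97,6.87,0],0]
    - [[1.97,6.87,0],0]

```text
time: 8.85
position: [0.5712, 0.1012, 0.1666]
tool_rot: [-0.319, 0.631, -0.631, 0.319]
ft_force: [0.8, -0.0, -1.8]
grip_width: 0.0474
```

```bash
python3 - <<'E'
from h import *
look('h',('scene','side'));d(.572,.097,.052)
a=cv2.imread('pics/h_scene.png');b=cv2.imread('pics/h_side.png')
cv2.imwrite('pics/h1.png',np.hstack([cv2.resize(a[120:250,190:350],(480,390),interpolation=2),cv2.resize(b[150:280,230:330],(300,390),interpolation=2)]))
E
```

```text
pos [0.5703 0.0977 0.1665] yaw -36.5 t 8.95 w 0.0475 f [ 0.1  0.3 -2.1]
units [ 0.07 -0.03 -4.58]
```

View pics/h1.png

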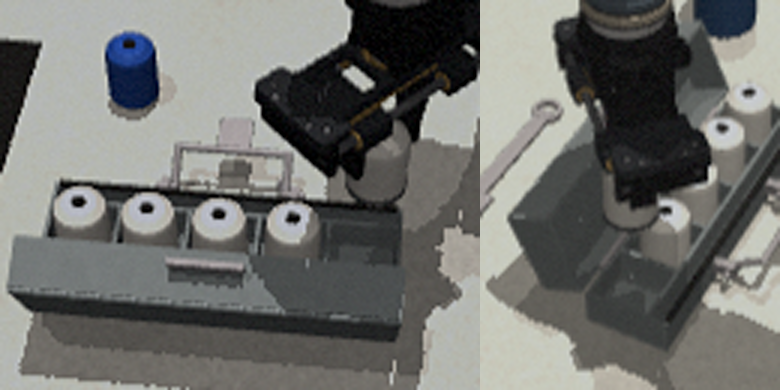

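Emit:
arm_command:
  plan:
    - [[0,0,-1.5],0]
    - [[0,0,-2.5],0]
    - [[0,0,-3.2],0]
    - [[0,0,-3.6],0]
    - [[0,0,-3.6],0]

```text
time: 9.45
position: [0.57, 0.096, 0.076]
tool_rot: [-0.318, 0.633, -0.631, 0.316]
ft_force: [-0.9, 0.9, -0.4]
grip_width: 0.0481
```

Emit:
arm_command:
  plan:
    - [[0,0,-0.5],0]
    - [[0,0,-1],0]
    - [[0,0,-1],0]
    - [[0,0,-1],0]

```text
time: 9.85
position: [0.5713, 0.0973, 0.0522]
tool_rot: [-0.318, 0.632, -0.632, 0.317]
ft_force: [0.6, -0.2, -0.4]
grip_width: 0.0473
```

```bash
python3 - <<'E'
from h import *
look('i');d(.572,.097,.052)
a=cv2.imread('pics/i_scene.png');b=cv2.imread('pics/i_side.png')
cv2.imwrite('pics/i1.png',np.hstack([cv2.resize(a[120:250,190:350],(480,390),interpolation=2),cv2.resize(b[150:280,230:330],(300,390),interpolation=2)]))
E
```

```text
pos [0.5719 0.0974 0.0528] yaw -36.6 t 9.95 w 0.0475 f [ 0.1 -0.3 -0.2]
units [ 0.01 -0.02 -0.03]
```

View pics/i1.png

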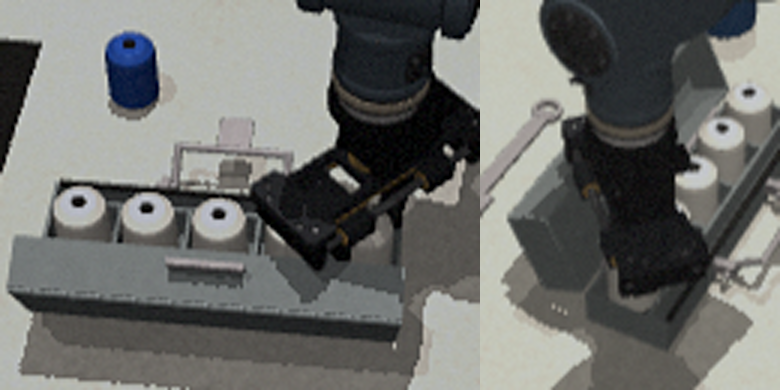

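Emit:
arm_command:
  plan:
    - [[0,0,-0.1],0]
    - [[0,0,-0.1],0]
    - [[0,0,-0.1],0]
    - [[0,0,-0.1],0]
  fingers: 0.5

```text
time: 10.35
position: [0.5717, 0.0973, 0.0502]
tool_rot: [0.317, -0.632, 0.632, -0.318]
ft_force: [0.3, -0.1, -0.3]
grip_width: 0.0638
```

Emit:
arm_command:
  plan:
    - [[0,0,1],0]
    - [[0,0,2.5],0]
    - [[0,0,4.2],0]
    - [[0,0,4.2],0]

```text
time: 10.75
position: [0.5759, 0.0974, 0.1608]
tool_rot: [0.314, -0.63, 0.634, -0.322]
ft_force: [1.6, 0.1, 0.5]
grip_width: 0.0652
```

Emit:
arm_command:
  plan:
    - [[-0.2,-19.18,0],0]
    - [[-0.2,-19.18,0],0]
    - [[-0.2,-19.18,0],0]
    - [[-0.2,-19.18,0],0]
    - [[-0.2,-19.18,0],0]

```text
time: 11.25
position: [0.5683, -0.1544, 0.1545]
tool_rot: [-0.318, 0.632, -0.632, 0.317]
ft_force: [1.6, 0.6, -0.2]
grip_width: 0.0654
```

Emit:
arm_command:
  plan:
    - [[-0.1,-9.18,-0.5],0]
    - [[-0.1,-9.18,-0.5],0]
    - [[-0.1,-9.18,-0.5],0]
    - [[-0.1,-9.18,-0.5],0]
    - [[-0.1,-9.18,-0.5],0]

```text
time: 11.75
position: [0.5656, -0.3864, 0.1415]
tool_rot: [0.317, -0.632, 0.633, -0.317]
ft_force: [0.6, -0.2, 0.2]
grip_width: 0.065
```

```bash
python3 - <<'E'
from h import *
c=look('j',('scene','side','wrist'));d(.5667,-.3825,.042)
for x,y in [(.4305,-.399),(.5008,-.39),(.5667,-.3825)]:print(proj(c['wrist'],[x,y,.071]))
a=cv2.imread('pics/j_scene.png');b=cv2.imread('pics/j_wrist.png')
cv2.imwrite('pics/j1.png',np.hstack([cv2.resize(a[120:250,190:350],(480,390),interpolation=2),cv2.resize(b[0:420,:],(320,390))]))
E
```

```text
pos [ 0.5654 -0.3842  0.1413] yaw -36.8 t 11.9 w 0.0656 f [-0.5  0.6 -0.9]
units [ 0.05  0.07 -3.97]
[[158.63444967 321.88553366]]
[[214.08489965 269.91556982]]
[[272.32089547 216.92344278]]
```

View pics/j1.png

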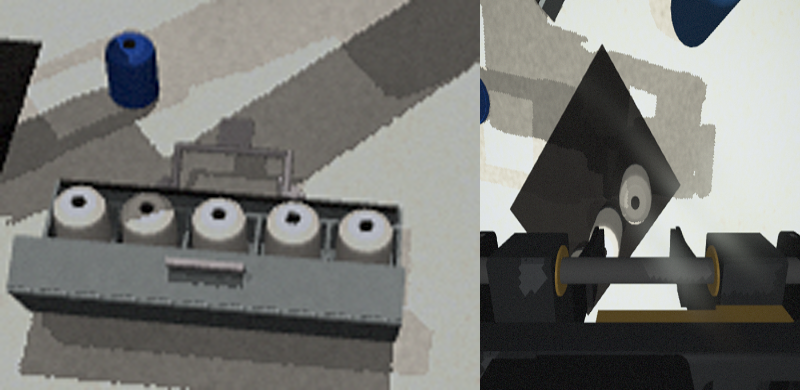

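View pics/j_wrist.png

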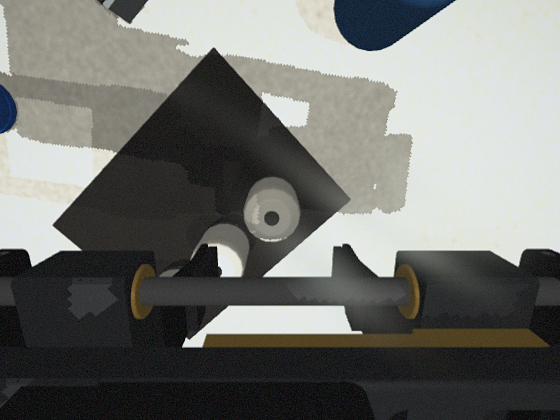

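Emit:
arm_command:
  plan:
    - [[0.03,0.03,-2],0]
    - [[0.03,0.03,-4],0]
    - [[0.03,0.03,-4],0]
    - [[0.03,0.03,-4],0]

```text
time: 12.3
position: [0.5666, -0.3792, 0.0415]
tool_rot: [-0.318, 0.633, -0.63, 0.318]
ft_force: [0.5, -0.1, 0.9]
grip_width: 0.0657
```

Emit:
arm_command:
  plan:
    - [[0,0,0],0]
    - [[0,0,0],0]
    - [[0,0,0],0]
    - [[0,0,0],0]
  fingers: -0.2

```text
time: 12.7
position: [0.568, -0.382, 0.0456]
tool_rot: [0.317, -0.631, 0.633, -0.318]
ft_force: [-0.7, 2.0, 7.4]
grip_width: 0.0473
```

Emit:
arm_command:
  plan:
    - [[0,0,2],0]
    - [[0,0,4],0]
    - [[0,0,5],0]
    - [[0,0,5],0]

```text
time: 13.1
position: [0.5698, -0.3839, 0.174]
tool_rot: [0.316, -0.628, 0.636, -0.319]
ft_force: [0.9, -0.2, -2.0]
grip_width: 0.0471
```

Emit:
arm_command:
  plan:
    - [[0,10,0],0]
    - [[0,10,0],0]
    - [[0,10,0],0]
    - [[0,10,0],0]
    - [[0,10,0],0]

```text
time: 13.6
position: [0.5657, -0.1291, 0.1662]
tool_rot: [-0.318, 0.633, -0.631, 0.317]
ft_force: [0.6, 0.2, -1.7]
grip_width: 0.0475
```

Emit:
arm_command:
  plan:
    - [[0,10,0],0]
    - [[0,10,0],0]
    - [[0,10,0],0]
    - [[0,10,0],0]
    - [[0,10,0],0]

```text
time: 14.1
position: [0.5656, 0.1205, 0.1662]
tool_rot: [-0.318, 0.632, -0.631, 0.317]
ft_force: [0.5, -0.8, -1.4]
grip_width: 0.0477
```

Emit:
arm_command:
  plan:
    - [[0.2,9.2,0],0]
    - [[0.2,9.2,0],0]
    - [[0.2,9.2,0],0]
    - [[0.2,9.2,0],0]
    - [[0.2,9.2,0],0]

```text
time: 14.6
position: [0.5705, 0.3521, 0.1659]
tool_rot: [-0.319, 0.632, -0.631, 0.318]
ft_force: [0.1, -0.3, -1.1]
grip_width: 0.0476
```

Emit:
arm_command:
  plan:
    - [[0,0,-1.5],0]
    - [[0,0,-2.8],0]
    - [[0,0,-4],0]
    - [[0,0,-4.4],0]
    - [[0,0,-4.4],0]

```text
time: 15.1
position: [0.57, 0.3476, 0.0547]
tool_rot: [-0.32, 0.632, -0.632, 0.315]
ft_force: [0.5, -1.0, -1.0]
grip_width: 0.0476
```

```bash
python3 - <<'E'
from h import *
look('k');d(.573,.348,.044)
a=cv2.imread('pics/k_scene.png');b=cv2.imread('pics/k_side.png')
cv2.imwrite('pics/k1.png',np.hstack([cv2.resize(a[130:270,330:470],(390,390),interpolation=2),cv2.resize(b[240:390,160:310],(390,390),interpolation=2)]))
E
```

```text
pos [0.5728 0.3487 0.0581] yaw -36.6 t 15.2 w 0.0477 f [-0.2  1.  -1.1]
units [ 0.01 -0.03 -0.56]
```

View pics/k1.png

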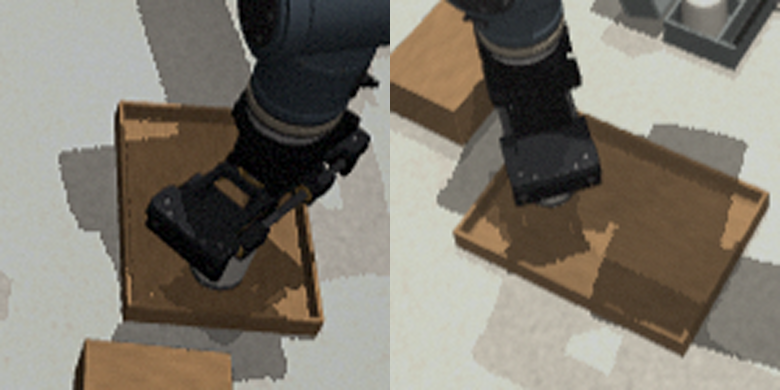

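Emit:
arm_command:
  plan:
    - [[0,0,-0.3],0]
    - [[0,0,-0.5],0]
    - [[0,0,-0.5],0]

```text
time: 15.5
position: [0.5732, 0.349, 0.0463]
tool_rot: [0.316, -0.632, 0.632, -0.319]
ft_force: [0.3, -0.1, 1.4]
grip_width: 0.0477
```

Emit:
arm_command:
  plan:
    - [[0,0,0],0]
    - [[0,0,0],0]
    - [[0,0,0],0]
    - [[0,0,0],0]
  fingers: 0.5

```text
time: 15.9
position: [0.572, 0.3485, 0.0449]
tool_rot: [-0.318, 0.632, -0.632, 0.317]
ft_force: [0.4, -0.1, 0.7]
grip_width: 0.0637
```

Emit:
arm_command:
  plan:
    - [[0,0,1],0]
    - [[0,0,2.5],0]
    - [[0,0,4.4],0]
    - [[0,0,4.4],0]

```text
time: 16.3
position: [0.5768, 0.3507, 0.1625]
tool_rot: [0.312, -0.631, 0.632, -0.323]
ft_force: [0.8, 0.3, 1.4]
grip_width: 0.0649
```

Emit:
arm_command:
  plan:
    - [[-1,-10,0],0]
    - [[-1,-10,0],0]
    - [[-1,-10,0],0]
    - [[-1,-10,0],0]
    - [[-1,-10,0],0]

```text
time: 16.8
position: [0.5465, 0.0981, 0.1546]
tool_rot: [-0.318, 0.632, -0.632, 0.318]
ft_force: [0.6, -0.3, 0.5]
grip_width: 0.0654
```

```bash
python3 - <<'E'
from h import *
look('l');d(.5008,-.39,.145)
a=cv2.imread('pics/l_scene.png');b=cv2.imread('pics/l_side.png')
cv2.imwrite('pics/l1.png',np.hstack([cv2.resize(a[110:270,100:470],(777,336),interpolation=2)]))
E
```

```text
pos [0.5465 0.0943 0.1545] yaw -37.0 t 16.9 w 0.065 f [0.  0.4 0.8]
units [ -1.83 -19.37  -0.38]
```

View pics/l1.png

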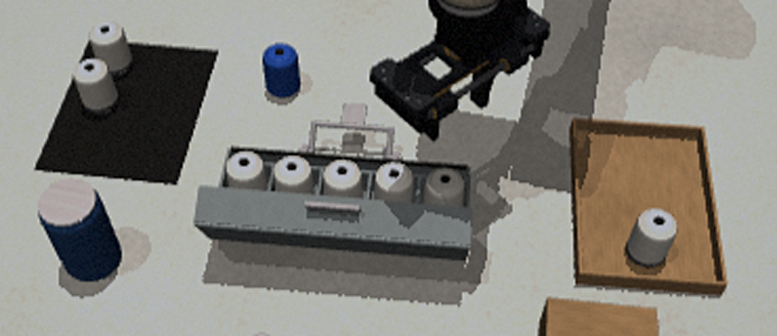

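Emit:
arm_command:
  plan:
    - [[-0.95,-9.8,0],0]
    - [[-0.95,-9.8,0],0]
    - [[-0.95,-9.8,0],0]
    - [[-0.95,-9.8,0],0]
    - [[-0.95,-9.8,0],0]

```text
time: 17.4
position: [0.5234, -0.1465, 0.1547]
tool_rot: [-0.318, 0.632, -0.632, 0.318]
ft_force: [0.7, -0.2, 1.4]
grip_width: 0.0648
```

Emit:
arm_command:
  plan:
    - [[-0.95,-9.8,-0.4],0]
    - [[-0.95,-9.8,-0.4],0]
    - [[-0.95,-9.8,-0.4],0]
    - [[-0.95,-9.8,-0.4],0]
    - [[-0.95,-9.8,-0.4],0]

```text
time: 17.9
position: [0.4998, -0.3918, 0.1444]
tool_rot: [-0.317, 0.632, -0.632, 0.318]
ft_force: [0.6, 0.3, -0.1]
grip_width: 0.0653
```

```bash
python3 - <<'E'
from h import *
import time
camera('scene')
c=look('m',('scene','wrist'));d(.5008,-.39,.042)
for x,y in [(.4305,-.399),(.5008,-.39)]:print(proj(c['wrist'],[x,y,.071]))
E
```

```text
pos [ 0.4997 -0.393   0.1442] yaw -36.9 t 18.05 w 0.0655 f [-0.4  1.6 -0.9]
units [ 0.04  0.12 -4.09]
[[209.83247037 270.89743566]]
[[270.25228027 214.04607602]]
```

View pics/m_wrist.png

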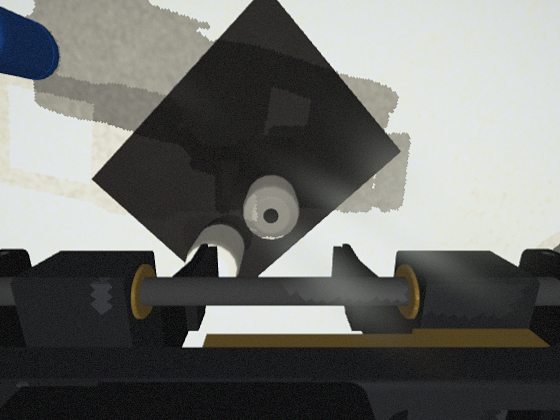

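Emit:
arm_command:
  plan:
    - [[0.04,0.08,-2],0]
    - [[0.04,0.08,-4.1],0]
    - [[0.04,0.08,-4.1],0]
    - [[0.04,0.08,-4.1],0]

```text
time: 18.45
position: [0.5005, -0.3858, 0.0414]
tool_rot: [-0.318, 0.633, -0.63, 0.318]
ft_force: [0.2, -0.8, 0.6]
grip_width: 0.0652
```

Emit:
arm_command:
  plan:
    - [[0,0,0],0]
    - [[0,0,0],0]
    - [[0,0,0],0]
    - [[0,0,0],0]
  fingers: -0.2

```text
time: 18.85
position: [0.5019, -0.3891, 0.0453]
tool_rot: [0.317, -0.63, 0.633, -0.318]
ft_force: [-0.4, 1.1, 7.8]
grip_width: 0.0474
```

Emit:
arm_command:
  plan:
    - [[0,0,2],0]
    - [[0,0,4],0]
    - [[0,0,5],0]
    - [[0,0,5],0]

```text
time: 19.25
position: [0.503, -0.3906, 0.173]
tool_rot: [0.316, -0.628, 0.636, -0.319]
ft_force: [1.0, -0.1, -2.4]
grip_width: 0.0474
```

Emit:
arm_command:
  plan:
    - [[0,10,0],0]
    - [[0,10,0],0]
    - [[0,10,0],0]
    - [[0,10,0],0]
    - [[0,10,0],0]

```text
time: 19.75
position: [0.4992, -0.1358, 0.1662]
tool_rot: [-0.318, 0.633, -0.631, 0.317]
ft_force: [1.0, 0.9, -1.2]
grip_width: 0.0476
```

Emit:
arm_command:
  plan:
    - [[0,10,0],0]
    - [[0,10,0],0]
    - [[0,10,0],0]
    - [[0,10,0],0]
    - [[0,10,0],0]

```text
time: 20.25
position: [0.4992, 0.1137, 0.1663]
tool_rot: [-0.318, 0.632, -0.631, 0.317]
ft_force: [0.9, 0.0, -1.6]
grip_width: 0.0475
```

Emit:
arm_command:
  plan:
    - [[0,9.1,0],0]
    - [[0,9.1,0],0]
    - [[0,9.1,0],0]
    - [[0,9.1,0],0]
    - [[0,9.1,0],0]

```text
time: 20.75
position: [0.4991, 0.3427, 0.166]
tool_rot: [-0.319, 0.632, -0.631, 0.318]
ft_force: [0.6, 0.7, -1.8]
grip_width: 0.0476
```

```bash
python3 - <<'E'
from h import *
look('n');d(.499,.338,.044)
a=cv2.imread('pics/n_scene.png');b=cv2.imread('pics/n_side.png')
cv2.imwrite('pics/n1.png',np.hstack([cv2.resize(a[110:270,310:470],(390,390),interpolation=2),cv2.resize(b[230:390,160:320],(390,390),interpolation=2)]))
E
```

```text
pos [0.4993 0.3429 0.1659] yaw -36.4 t 20.85 w 0.0476 f [ 0.6 -1.1 -1.8]
units [-0.01 -0.2  -4.88]
```

View pics/n1.png

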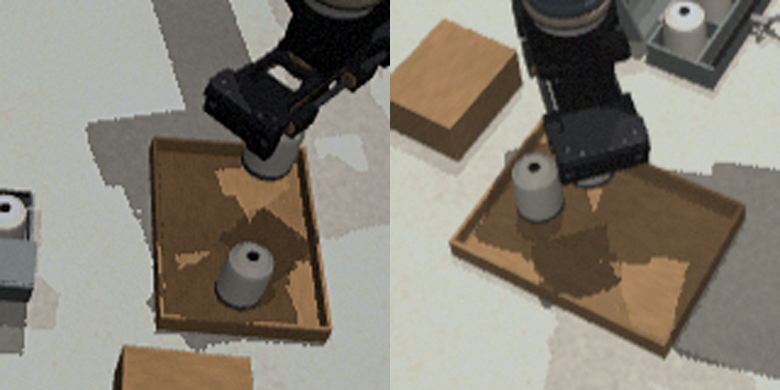

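Emit:
arm_command:
  plan:
    - [[0,-0.1,-1.5],0]
    - [[0,-0.1,-2.8],0]
    - [[0,-0.1,-4],0]
    - [[0,-0.1,-4.6],0]
    - [[0,-0.1,-4.88],0]

```text
time: 21.35
position: [0.498, 0.335, 0.0452]
tool_rot: [-0.32, 0.632, -0.632, 0.314]
ft_force: [-9.2, -3.2, 29.1]
grip_width: 0.0477
```

Emit:
arm_command:
  plan:
    - [[0,0,0],0]
    - [[0,0,0],0]

```text
time: 21.55
position: [0.5013, 0.3365, 0.046]
tool_rot: [0.317, -0.632, 0.632, -0.318]
ft_force: [0.3, 0.1, -2.3]
grip_width: 0.0481
```

Emit:
arm_command:
  plan:
    - [[0,0,0],0]
    - [[0,0,0],0]
    - [[0,0,0],0]
    - [[0,0,0],0]
  fingers: 0.5

```text
time: 21.95
position: [0.501, 0.3369, 0.0457]
tool_rot: [0.317, -0.632, 0.632, -0.318]
ft_force: [-0.2, 0.9, -0.5]
grip_width: 0.0637
```

Emit:
arm_command:
  plan:
    - [[0,0,1],0]
    - [[0,0,2.5],0]
    - [[0,0,4.4],0]
    - [[0,0,4.4],0]

```text
time: 22.35
position: [0.5052, 0.339, 0.1621]
tool_rot: [0.313, -0.631, 0.632, -0.323]
ft_force: [0.7, 0.5, -0.4]
grip_width: 0.0649
```

Emit:
arm_command:
  plan:
    - [[-0.94,-9.8,0],0]
    - [[-0.94,-9.8,0],0]
    - [[-0.94,-9.8,0],0]
    - [[-0.94,-9.8,0],0]
    - [[-0.94,-9.8,0],0]

```text
time: 22.85
position: [0.4766, 0.09, 0.1553]
tool_rot: [0.318, -0.632, 0.632, -0.318]
ft_force: [1.8, 0.9, 0.8]
grip_width: 0.0656
```

```bash
python3 - <<'E'
from h import *
camera('scene')
look('o');d(.4305,-.399,.145)
a=cv2.imread('pics/o_scene.png');b=cv2.imread('pics/o_side.png')
cv2.imwrite('pics/o1.png',np.hstack([cv2.resize(a[110:270,100:470],(777,336),interpolation=2)]))
E
```

```text
pos [0.4771 0.0895 0.1553] yaw -36.9 t 23.0 w 0.0655 f [ 0.5 -0.3 -0.2]
units [ -1.86 -19.54  -0.41]
```

View pics/o1.png

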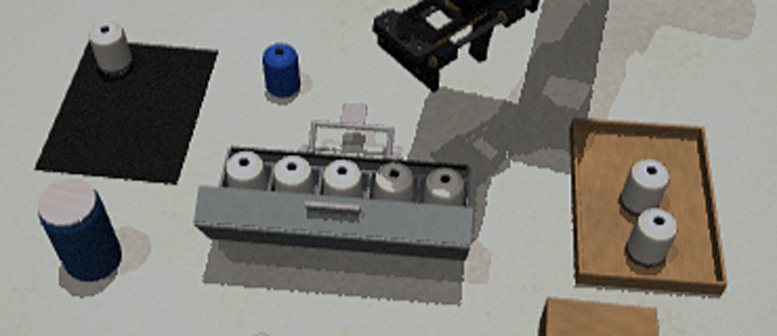

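Emit:
arm_command:
  plan:
    - [[-0.93,-9.77,0],0]
    - [[-0.93,-9.77,0],0]
    - [[-0.93,-9.77,0],0]
    - [[-0.93,-9.77,0],0]
    - [[-0.93,-9.77,0],0]

```text
time: 23.5
position: [0.4546, -0.1532, 0.1554]
tool_rot: [0.318, -0.631, 0.632, -0.318]
ft_force: [0.8, 0.2, 0.3]
grip_width: 0.0654
```

Emit:
arm_command:
  plan:
    - [[-0.93,-9.77,-0.4],0]
    - [[-0.93,-9.77,-0.4],0]
    - [[-0.93,-9.77,-0.4],0]
    - [[-0.93,-9.77,-0.4],0]
    - [[-0.93,-9.77,-0.4],0]

```text
time: 24.0
position: [0.4318, -0.3979, 0.1451]
tool_rot: [0.318, -0.631, 0.632, -0.318]
ft_force: [0.5, -0.1, 0.5]
grip_width: 0.065
```

```bash
python3 - <<'E'
from h import *
camera('scene')
c=look('p',('scene','wrist'));d(.4305,-.399,.042)
for x,y in [(.4305,-.399)]:print(proj(c['wrist'],[x,y,.071]))
E
```

```text
pos [ 0.4318 -0.3989  0.145 ] yaw -36.8 t 24.15 w 0.0653 f [ 0.1  0.6 -0.2]
units [-0.05 -0.   -4.12]
[[269.69870433 218.5316329 ]]
```

View pics/p_wrist.png

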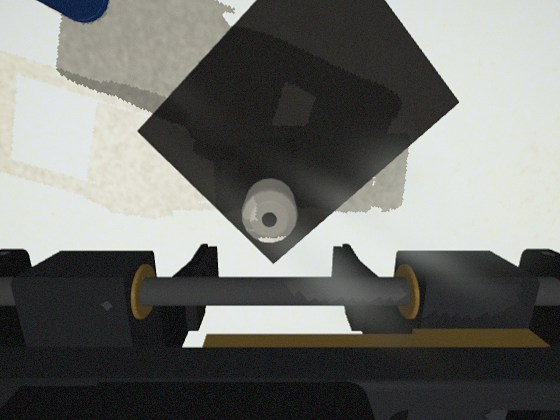

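The last spare is on target at (270,220). I'll pick it and carry it to the front slot of the tray.

Emit:
arm_command:
  plan:
    - [[-0.05,0,-2],0]
    - [[-0.05,0,-4.1],0]
    - [[-0.05,0,-4.1],0]
    - [[-0.05,0,-4.1],0]

```text
time: 24.55
position: [0.4298, -0.3941, 0.0421]
tool_rot: [-0.318, 0.633, -0.63, 0.318]
ft_force: [0.1, -0.6, -0.1]
grip_width: 0.0651
```

Emit:
arm_command:
  plan:
    - [[0,0,0],0]
    - [[0,0,0],0]
    - [[0,0,0],0]
    - [[0,0,0],0]
  fingers: -0.2

```text
time: 24.95
position: [0.4307, -0.3979, 0.0456]
tool_rot: [0.317, -0.63, 0.633, -0.318]
ft_force: [0.5, -0.3, 7.4]
grip_width: 0.0475
```

Emit:
arm_command:
  plan:
    - [[0,0,2],0]
    - [[0,0,4],0]
    - [[0,0,5],0]
    - [[0,0,5],0]

```text
time: 25.35
position: [0.4314, -0.3992, 0.1732]
tool_rot: [0.317, -0.628, 0.636, -0.318]
ft_force: [0.1, -0.8, -1.1]
grip_width: 0.0477
```

Emit:
arm_command:
  plan:
    - [[0,10,0],0]
    - [[0,10,0],0]
    - [[0,10,0],0]
    - [[0,10,0],0]
    - [[0,10,0],0]

```text
time: 25.85
position: [0.4281, -0.1444, 0.1672]
tool_rot: [-0.317, 0.633, -0.631, 0.317]
ft_force: [0.6, 0.2, -0.7]
grip_width: 0.0479
```

Emit:
arm_command:
  plan:
    - [[0,10,0],0]
    - [[0,10,0],0]
    - [[0,10,0],0]
    - [[0,10,0],0]
    - [[0,10,0],0]

```text
time: 26.35
position: [0.4281, 0.1052, 0.1673]
tool_rot: [-0.318, 0.632, -0.632, 0.317]
ft_force: [1.3, 0.3, -1.9]
grip_width: 0.0475
```

Emit:
arm_command:
  plan:
    - [[-0.1,9.1,0],0]
    - [[-0.1,9.1,0],0]
    - [[-0.1,9.1,0],0]
    - [[-0.1,9.1,0],0]
    - [[-0.1,9.1,0],0]

```text
time: 26.85
position: [0.4258, 0.3341, 0.1671]
tool_rot: [-0.319, 0.632, -0.631, 0.318]
ft_force: [1.0, -1.3, -0.4]
grip_width: 0.0475
```

```bash
python3 - <<'E'
from h import *
look('q');d(.425,.328,.046)
a=cv2.imread('pics/q_scene.png');b=cv2.imread('pics/q_side.png')
cv2.imwrite('pics/q1.png',np.hstack([cv2.resize(a[110:270,310:470],(390,390),interpolation=2),cv2.resize(b[230:390,160:320],(390,390),interpolation=2)]))
E
```

```text
pos [0.4261 0.3341 0.1671] yaw -36.4 t 26.95 w 0.0475 f [ 0.9 -1.4 -1.7]
units [-0.04 -0.24 -4.84]
```

View pics/q1.png

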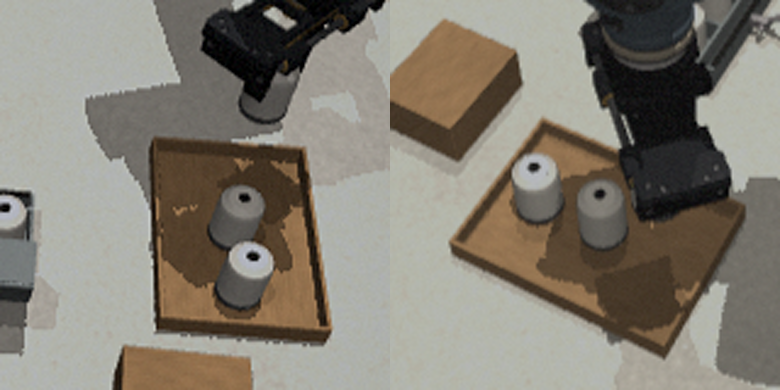

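Emit:
arm_command:
  plan:
    - [[0.15,-0.35,-1.5],0]
    - [[0.15,-0.35,-2.8],0]
    - [[0.15,-0.35,-3.8],0]
    - [[0.15,-0.35,-4.2],0]
    - [[0.15,-0.35,-4.2],0]

```text
time: 27.45
position: [0.4294, 0.3206, 0.0614]
tool_rot: [0.319, -0.632, 0.632, -0.316]
ft_force: [-0.3, -0.2, -1.5]
grip_width: 0.0477
```

Emit:
arm_command:
  plan:
    - [[0,0,-0.3],0]
    - [[0,0,-0.5],0]
    - [[0,0,-0.6],0]
    - [[0,0,-0.6],0]

```text
time: 27.85
position: [0.4308, 0.3221, 0.0482]
tool_rot: [0.317, -0.632, 0.632, -0.318]
ft_force: [0.1, -0.9, -0.6]
grip_width: 0.0478
```

Emit:
arm_command:
  plan:
    - [[0,0,0],0]
    - [[0,0,0],0]
    - [[0,0,0],0]
    - [[0,0,0],0]
  fingers: 0.5

```text
time: 28.25
position: [0.4309, 0.3222, 0.0482]
tool_rot: [0.317, -0.632, 0.632, -0.318]
ft_force: [-2.1, -0.5, -0.7]
grip_width: 0.0641
```

Emit:
arm_command:
  plan:
    - [[0,0,1],0]
    - [[0,0,2.5],0]
    - [[0,0,4.5],0]
    - [[0,0,5.5],0]
    - [[0,0,5.5],0]

```text
time: 28.75
position: [0.4334, 0.3234, 0.1898]
tool_rot: [0.314, -0.632, 0.632, -0.321]
ft_force: [0.1, -0.5, -0.4]
grip_width: 0.0654
```

```bash
python3 - <<'E'
from h import *
d(.6,.2,.18); print(get_obs()['q'])
E
```

```text
pos [0.4334 0.3234 0.1898] yaw -36.6 t 28.75 w 0.0654 f [ 0.1 -0.5 -0.4]
units [ 6.66 -4.94 -0.39]
[4.34360125e-01 4.54153643e-01 1.68629249e+00 5.51871774e-05
 9.91250494e-01 1.07348708e+00]
```

Emit:
arm_command:
  plan:
    - [[6,-6.65,0],-9]
    - [[6,-6.65,0],-9]
    - [[6,-6.65,0],-9]
    - [[6,-6.65,0],-9]
    - [[6,-6.65,0],-9]
  fingers: -1
  force: 20

```text
time: 29.25
position: [0.5832, 0.1523, 0.1841]
tool_rot: [0.061, -0.704, 0.705, -0.061]
ft_force: [-0.5, 1.2, 0.1]
grip_width: 0.0329
```

Emit:
arm_command:
  plan:
    - [[5.83,-6.45,0],0]
    - [[5.83,-6.45,0],0]
    - [[5.83,-6.45,0],0]
    - [[5.83,-6.45,0],0]
    - [[5.83,-6.45,0],0]

```text
time: 29.75
position: [0.7289, -0.0104, 0.1834]
tool_rot: [0.062, -0.704, 0.705, -0.063]
ft_force: [0.2, 0.1, -0.5]
grip_width: 0.0014
```

```bash
python3 - <<'E'
from h import *
camera('scene')
look('r');d(.729,-.004,.075)
E
```

```text
pos [ 0.7257 -0.0063  0.1832] yaw -79.7 t 29.9 w 0.0006 f [-0.5  0.5 -0.7]
units [ 0.13  0.09 -4.33]
```

View pics/r_scene.png

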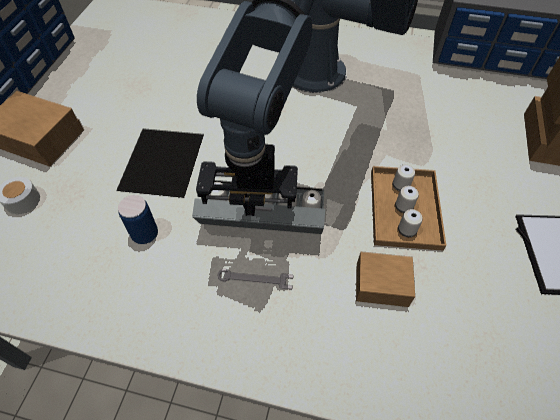

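View pics/r_side.png

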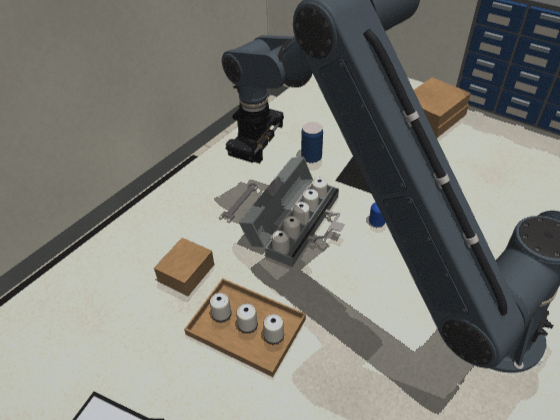

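Emit:
arm_command:
  plan:
    - [[0.25,0,-1],0]
    - [[0.25,0,-2],0]
    - [[0.25,0,-3],0]
    - [[0.25,0,-4],0]
    - [[0.25,0,-4.1],0]

```text
time: 30.4
position: [0.7277, -0.0026, 0.0783]
tool_rot: [-0.069, 0.705, -0.703, 0.061]
ft_force: [0.1, 0.4, -0.5]
grip_width: 0.0004
```

```bash
python3 - <<'E'
from h import *
c=look('s',('scene','side'));d(.729,-.004,.075)
a=cv2.imread('pics/s_scene.png');b=cv2.imread('pics/s_side.png')
cv2.imwrite('pics/s1.png',np.hstack([cv2.resize(a[120:280,180:340],(390,390),interpolation=2),cv2.resize(b[90:280,190:380],(390,390),interpolation=2)]))
E
```

```text
pos [ 0.7311 -0.0036  0.082 ] yaw -79.5 t 30.5 w 0.0005 f [0.3 0.6 0.8]
units [-0.08 -0.01 -0.28]
```

View pics/s1.png

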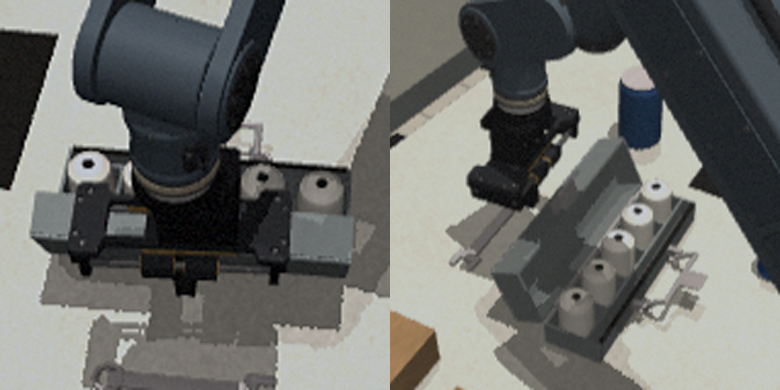

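Emit:
arm_command:
  plan:
    - [[-0.6,-0.08,0],0]
    - [[-1.0,-0.14,0],0]
    - [[-1.4,-0.2,0.1],0]
    - [[-1.8,-0.25,0.2],0]
    - [[-2.1,-0.3,0.3],0]

```text
time: 31.0
position: [0.6943, -0.011, 0.0998]
tool_rot: [0.05, -0.704, 0.705, -0.076]
ft_force: [14.3, 6.6, 12.1]
grip_width: 0.0
```

Emit:
arm_command:
  plan:
    - [[-0.3,-0.04,0.15],0]
    - [[-0.6,-0.08,0.35],0]
    - [[-0.8,-0.12,0.5],0]
    - [[-0.8,-0.12,0.5],0]

```text
time: 31.4
position: [0.6685, -0.016, 0.1101]
tool_rot: [0.056, -0.703, 0.705, -0.072]
ft_force: [6.8, 1.7, 8.8]
grip_width: 0.0007
```

```bash
python3 - <<'E'
from h import *
c=look('t',('scene','side'));d(.729,-.004,.075)
a=cv2.imread('pics/t_scene.png');b=cv2.imread('pics/t_side.png')
cv2.imwrite('pics/t1.png',np.hstack([cv2.resize(a[120:280,180:340],(390,390),interpolation=2),cv2.resize(b[90:280,190:380],(390,390),interpolation=2)]))
E
```

```text
pos [ 0.6686 -0.0161  0.1097] yaw -79.7 t 31.5 w 0.0005 f [6.7 2.3 9.1]
units [ 2.42  0.48 -1.39]
```

View pics/t1.png

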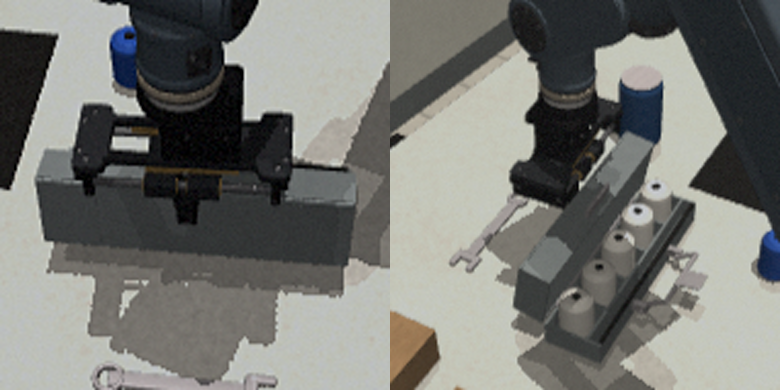

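Emit:
arm_command:
  plan:
    - [[-0.4,-0.06,0.2],0]
    - [[-0.8,-0.11,0.4],0]
    - [[-1.2,-0.17,0.5],0]
    - [[-1.6,-0.23,0.5],0]
    - [[-1.9,-0.27,0.5],0]

```text
time: 32.0
position: [0.6125, -0.0229, 0.1163]
tool_rot: [0.063, -0.704, 0.704, -0.065]
ft_force: [4.1, 0.5, 0.4]
grip_width: 0.0009
```

Emit:
arm_command:
  plan:
    - [[-0.4,-0.06,0.1],0]
    - [[-0.8,-0.11,0.1],0]
    - [[-1.1,-0.16,0],0]
    - [[-1.4,-0.2,-0.1],0]
    - [[-1.4,-0.2,-0.1],0]

```text
time: 32.5
position: [0.5748, -0.0275, 0.112]
tool_rot: [-0.066, 0.705, -0.704, 0.062]
ft_force: [-0.7, 0.4, 0.4]
grip_width: 0.0006
```

```bash
python3 - <<'E'
from h import *
c=look('u',('scene','side'));d(.729,-.004,.075)
a=cv2.imread('pics/u_scene.png');b=cv2.imread('pics/u_side.png')
cv2.imwrite('pics/u1.png',np.hstack([cv2.resize(a[120:280,180:340],(390,390),interpolation=2),cv2.resize(b[90:280,190:380],(390,390),interpolation=2)]))
E
```

```text
pos [ 0.576  -0.0275  0.1122] yaw -79.6 t 32.6 w 0.0006 f [ 0.2 -0.1  0.1]
units [ 6.12  0.94 -1.49]
```

View pics/u1.png

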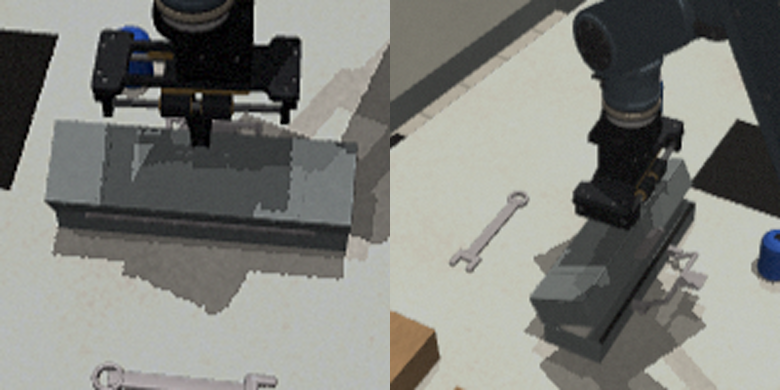

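Emit:
arm_command:
  plan:
    - [[-0.2,-0.03,-0.2],0]
    - [[-0.4,-0.06,-0.5],0]
    - [[-0.6,-0.09,-0.8],0]
    - [[-0.7,-0.1,-1.1],0]
    - [[-0.7,-0.1,-1.3],0]

```text
time: 33.1
position: [0.5573, -0.03, 0.0819]
tool_rot: [-0.067, 0.705, -0.704, 0.062]
ft_force: [-14.9, -0.2, 52.6]
grip_width: 0.0003
```

Emit:
arm_command:
  plan:
    - [[0,0,-0.15],0]
    - [[0,0,-0.3],0]
    - [[0,0,-0.3],0]

```text
time: 33.4
position: [0.5574, -0.03, 0.0817]
tool_rot: [0.066, -0.704, 0.704, -0.063]
ft_force: [-20.7, 1.2, 67.9]
grip_width: 0.0002
```

```bash
python3 - <<'E'
from h import *
c=look('v',('scene','side'));d(.55,-.03,.075)
a=cv2.imread('pics/v_scene.png');b=cv2.imread('pics/v_side.png')
cv2.imwrite('pics/v1.png',np.hstack([cv2.resize(a[120:280,180:340],(390,390),interpolation=2),cv2.resize(b[90:280,190:380],(390,390),interpolation=2)]))
E
```

```text
pos [ 0.5574 -0.03    0.0817] yaw -79.5 t 33.5 w 0.0005 f [-20.2  -0.1  67.7]
units [-0.3   0.   -0.27]
```

View pics/v1.png

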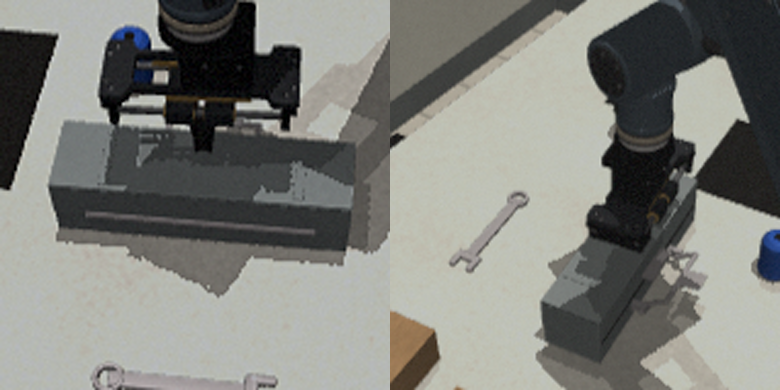

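Emit:
arm_command:
  plan:
    - [[0,0,1.5],0]
    - [[0,0,2.5],0]
    - [[-1.9,-0.2,2.6],-0.4]
    - [[-3.7,-0.45,2.6],-0.4]
    - [[-3.7,-0.45,2.6],-0.4]
  fingers: 0.1

```text
time: 34.0
position: [0.4587, -0.0392, 0.1367]
tool_rot: [-0.056, 0.707, -0.704, 0.047]
ft_force: [-0.9, 0.9, -0.1]
grip_width: 0.0324
```

```bash
python3 - <<'E'
from h import *
camera('scene')
c=look('w',('scene','side','wrist'));d(.4662,-.0413,.0273)
a=cv2.imread('pics/w_scene.png');b=cv2.imread('pics/w_side.png')
cv2.imwrite('pics/w1.png',np.hstack([cv2.resize(a[120:280,180:340],(390,390),interpolation=2),cv2.resize(b[90:280,190:380],(390,390),interpolation=2)]))
for y in(-.015,0,.015):print(proj(c['wrist'],[.589-.129*.99-y*.141,-.0238-.129*.141+y*.99,.048]))
E
```

```text
pos [ 0.4697 -0.0419  0.138 ] yaw -81.6 t 34.2 w 0.0449 f [-0.1  0.1  0.6]
units [-0.14  0.02 -4.43]
[[290.22286581 224.78898741]]
[[272.7543925  224.70866304]]
[[255.2830573  224.62832552]]
```

View pics/w1.png

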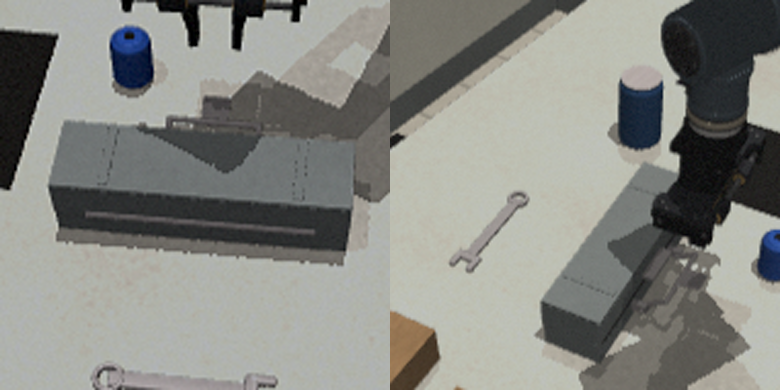

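View pics/w_wrist.png

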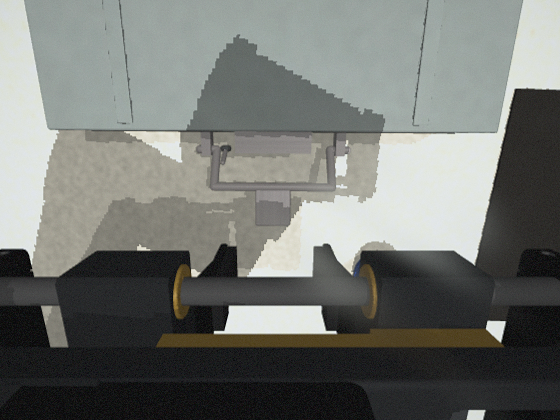

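The lid is shut. The tab's outer edge is at (273,225) in the wrist view, as predicted, and the jaws are aligned with it. I'm descending on the tab.

Emit:
arm_command:
  plan:
    - [[-0.08,0,-1.5],0]
    - [[-0.08,0,-3],0]
    - [[-0.08,0,-4],0]
    - [[-0.08,0,-4.35],0]
    - [[-0.08,0,-4.35],0]

```text
time: 34.7
position: [0.4664, -0.0414, 0.0279]
tool_rot: [-0.052, 0.705, -0.705, 0.051]
ft_force: [-0.5, -0.2, 1.2]
grip_width: 0.0476
```

Emit:
arm_command:
  plan:
    - [[0,0,0],0]
    - [[0,0,0],0]
    - [[0,0,0],0]
    - [[0,0,0],0]
    - [[0,0,0],0]
  fingers: -0.6
  force: 20

```text
time: 35.2
position: [0.4663, -0.04, 0.0303]
tool_rot: [-0.05, 0.706, -0.705, 0.052]
ft_force: [2.0, 7.8, 0.6]
grip_width: 0.0294
```

```bash
python3 - <<'E'
from h import *
c=look('x',('scene','side','wrist'));d(.4662,-.0413,.0273)
a=cv2.imread('pics/x_scene.png');b=cv2.imread('pics/x_side.png')
cv2.imwrite('pics/x1.png',np.hstack([cv2.resize(a[120:280,180:340],(390,390),interpolation=2),cv2.resize(b[120:280,220:380],(390,390),interpolation=2)]))
E
```

```text
pos [ 0.4663 -0.04    0.0303] yaw -81.7 t 35.35 w 0.0289 f [2.  8.3 1.6]
units [-0.   -0.05 -0.12]
```

View pics/x1.png

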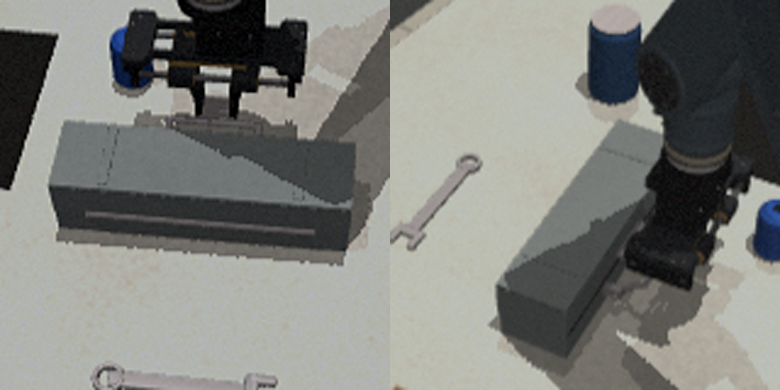

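View pics/x_wrist.png

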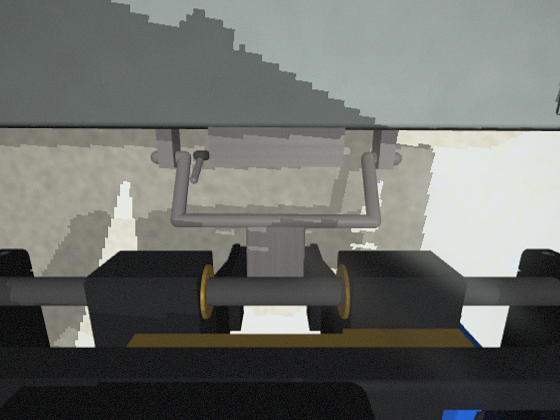

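Emit:
arm_command:
  plan:
    - [[0.12,0.02,0.22],0]
    - [[0.23,0.03,0.44],0]
    - [[0.38,0.05,0.63],0]
    - [[0.55,0.08,0.81],0]
    - [[0.55,0.08,0.81],0]
  force: 25

```text
time: 35.85
position: [0.4778, -0.0381, 0.0497]
tool_rot: [-0.053, 0.706, -0.704, 0.051]
ft_force: [-1.0, 5.2, -6.8]
grip_width: 0.0291
```

```bash
python3 - <<'E'
from h import *
c=look('y',('scene','side','wrist'));d(.4662,-.0413,.0273)
E
```

```text
pos [ 0.4776 -0.0381  0.0494] yaw -81.6 t 36.0 w 0.0287 f [-1.8  4.6 -6.1]
units [-0.45 -0.13 -0.88]
```

View pics/y_wrist.png

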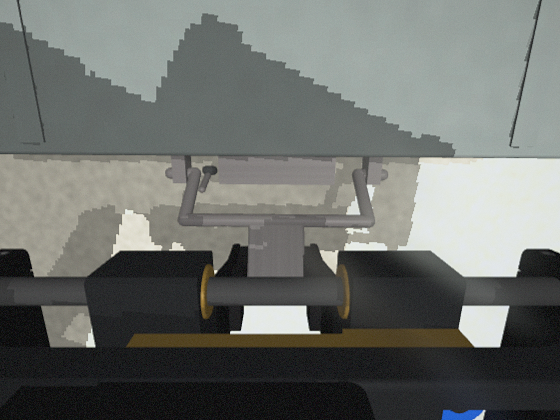

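The bail is following the grip with only about 6 N of force. I'll continue the arc.

Emit:
arm_command:
  plan:
    - [[0.19,0.02,0.16],0]
    - [[0.38,0.05,0.31],0]
    - [[0.6,0.09,0.43],0]
    - [[0.82,0.12,0.54],0]
    - [[0.82,0.12,0.54],0]

```text
time: 36.5
position: [0.4979, -0.0352, 0.0635]
tool_rot: [-0.054, 0.706, -0.704, 0.05]
ft_force: [-4.0, 3.4, -1.5]
grip_width: 0.0294
```

Emit:
arm_command:
  plan:
    - [[0.24,0.03,0.07],0]
    - [[0.47,0.06,0.13],0]
    - [[0.71,0.1,0.16],0]
    - [[0.86,0.12,0.17],0]
    - [[0.86,0.12,0.17],0]

```text
time: 37.0
position: [0.5198, -0.0322, 0.0677]
tool_rot: [-0.053, 0.706, -0.704, 0.05]
ft_force: [-1.8, 4.7, -1.3]
grip_width: 0.0293
```

```bash
python3 - <<'E'
from h import *
c=look('z',('scene','side','wrist'));d(.4662,-.0413,.0273)
a=cv2.imread('pics/z_scene.png');b=cv2.imread('pics/z_side.png')
cv2.imwrite('pics/z1.png',np.hstack([cv2.resize(a[120:280,180:340],(390,390),interpolation=2),cv2.resize(b[120:280,220:380],(390,390),interpolation=2)]))
E
```

```text
pos [ 0.5197 -0.0322  0.0677] yaw -81.6 t 37.15 w 0.0293 f [-2.8  6.1 -1.6]
units [-2.14 -0.36 -1.62]
```

View pics/z1.png

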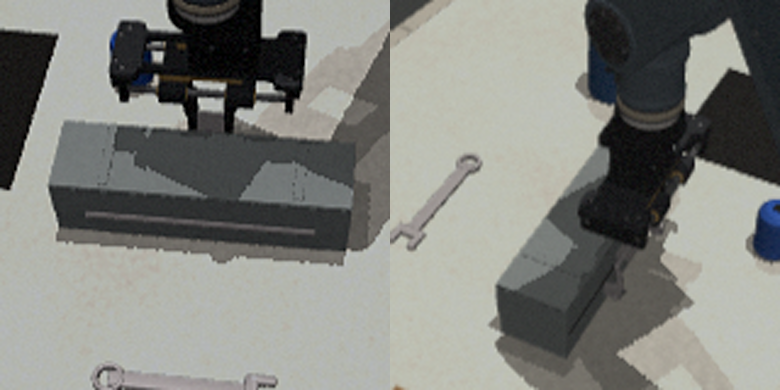

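View pics/z_wrist.png

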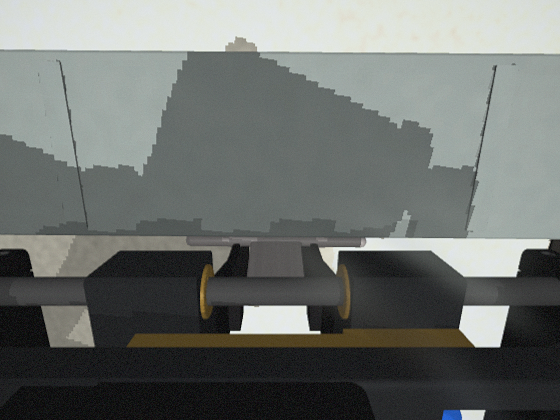

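Emit:
arm_command:
  plan:
    - [[0.15,0.02,0],0]
    - [[0.28,0.04,0],0]
    - [[0.36,0.05,0],0]
    - [[0.36,0.05,0],0]

```text
time: 37.55
position: [0.5259, -0.0313, 0.0675]
tool_rot: [-0.056, 0.706, -0.704, 0.049]
ft_force: [-8.1, 1.5, 1.7]
grip_width: 0.0297
```

```bash
python3 - <<'E'
from h import *
c=look('A',('scene','side','wrist'));d(.4662,-.0413,.0273)
E
```

```text
pos [ 0.5259 -0.0312  0.0675] yaw -81.6 t 37.7 w 0.0293 f [-6.7  3.4  1.5]
units [-2.39 -0.4  -1.61]
```

View pics/A_wrist.png

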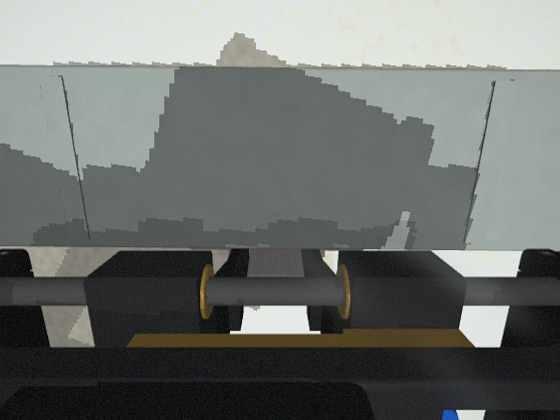

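Emit:
arm_command:
  plan:
    - [[0,0,0],0]
    - [[0,0,0],0]
    - [[0,0,0],0]
  fingers: 0.0

```text
time: 38.0
position: [0.5284, -0.0316, 0.0677]
tool_rot: [-0.053, 0.706, -0.705, 0.05]
ft_force: [-5.3, 3.2, 0.4]
grip_width: 0.0415
```

Emit:
arm_command:
  plan:
    - [[0,0,1],0]
    - [[0,0,2.5],0]
    - [[0,0,4],0]
    - [[-2,0,5],0]
    - [[-4,0,5],0]

```text
time: 38.5
position: [0.4409, -0.0346, 0.1965]
tool_rot: [0.047, -0.703, 0.708, -0.057]
ft_force: [-0.4, -0.7, -0.7]
grip_width: 0.0436
```

```bash
python3 - <<'E'
from h import *
camera('scene')
c=look('B',('scene','side','wrist'));d(.4662,-.0413,.0273)
b=cv2.imread('pics/B_side.png');a=cv2.imread('pics/B_scene.png')
cv2.imwrite('pics/B1.png',np.hstack([cv2.resize(a[120:280,180:340],(390,390),interpolation=2),cv2.resize(b[120:280,220:380],(390,390),interpolation=2)]))
h=lambda x,y,z:[.589+x*.99-y*.141,-.0238+x*.141+y*.99,z]
for cam in('side','wrist','scene'):
  print(cam,[np.round(proj(c[cam],h(-.064,y,.089))[0]) for y in(-.015,.015)],[np.round(proj(c[cam],h(-.065,y,.058))[0]) for y in(-.05,.05)])
E
```

```text
pos [ 0.4364 -0.0329  0.1936] yaw -81.6 t 38.7 w 0.0434 f [0.5 0.6 0. ]
units [ 1.19 -0.33 -6.65]
side [array([324., 206.]), array([320., 213.])] [array([329., 206.]), array([314., 229.])]
wrist [array([310., 104.]), array([273., 103.])] [array([344., 107.]), array([235., 107.])]
scene [array([260., 167.]), array([271., 168.])] [array([247., 174.]), array([285., 177.])]
```

View pics/B_wrist.png

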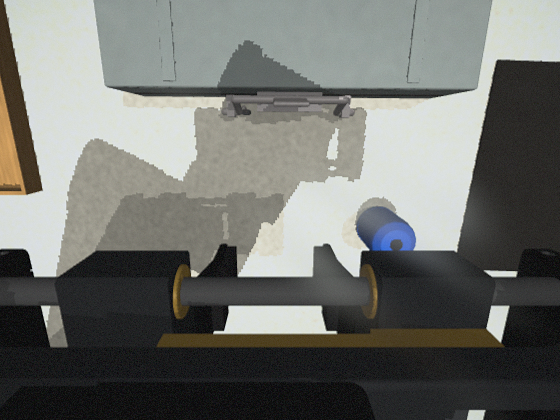

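View pics/B1.png

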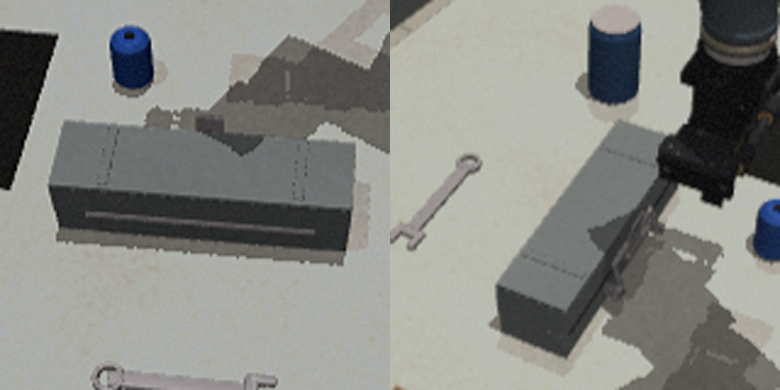

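View pics/B_scene.png

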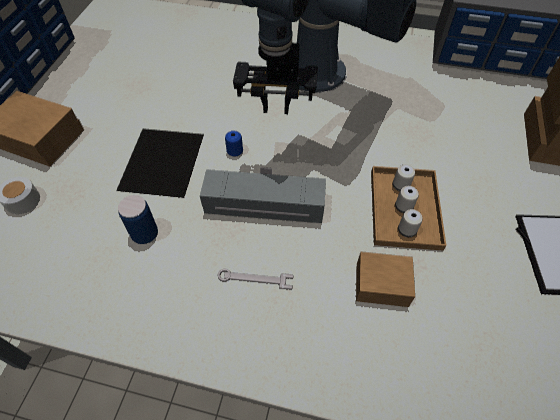

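```bash
python3 - <<'E'
from h import *
b=cv2.imread('pics/B_side.png');w=cv2.imread('pics/B_wrist.png')
cv2.imwrite('pics/B2.png',np.hstack([cv2.resize(w[70:130,200:380],(540,400),interpolation=2),cv2.resize(b[185:255,300:345],(257,400),interpolation=2)]))
x=cv2.imread('pics/scene0.png');y=cv2.imread('pics/B_scene.png')
for n,(r0,r1,c0,c1) in dict(can=(195,245,115,165),wrench=(265,295,212,300),carton=(250,308,352,418)).items():
    print(n,cv2.phaseCorrelate(cv2.cvtColor(x[r0:r1,c0:c1],6).astype('f4'),cv2.cvtColor(y[r0:r1,c0:c1],6).astype('f4')))
E
```

```text
can ((0.01881147282532325, 0.045121914548452935), 0.9970548508644104)
wrench ((-0.022513194805291903, 0.007383695633741638), 0.9849025341316505)
carton ((0.014330994985840562, 0.010386513200259628), 0.9701317130415528)
```

View pics/B2.png

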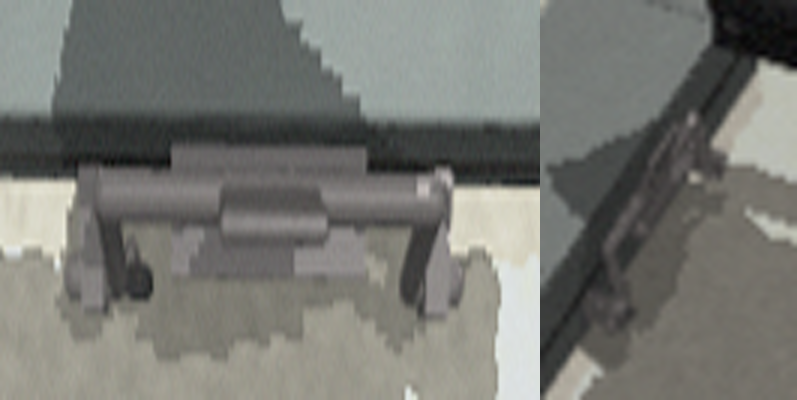

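```bash
python3 - <<'E'
from h import *
import pickle
c=pickle.load(open('last.pkl','rb'))['wrist']
h=lambda x,y,z:[.589+x*.99-y*.141,-.0238+x*.141+y*.99,z]
for q in(1.0,1.1,1.22):
  print(q,[np.round(proj(c,h(-.067-r*np.cos(a+q),0,.022+r*np.sin(a+q)))[0],1) for r,a in((.036,.6),(.067,.397))])
d(0,0,0); print(hand_in())
E
```

```text
1.0 [array([289.5, 108.3]), array([290.9, 122.1])]
1.1 [array([289.5, 104.1]), array([291.1, 113.7])]
1.22 [array([289.6,  99.3]), array([291.3, 103.3])]
pos [ 0.4364 -0.0329  0.1936] yaw -81.6 t 38.7 w 0.0434 f [0.5 0.6 0. ]
units [-17.46   1.32  -7.74]
the job is handed in; nothing more can be done
None
```

I stood two spares in the empty pockets 4 and 5 and put the other three in the cardboard tray. I then shut the lid, swung the bail home and handed in at about 39 s. The blue look-alike was left alone.

**Pockets and tray:** All five pockets were seen filled before the lid was closed. The mat is empty, and the three left-over cartridges stand in the tray.

**Lid:** It is shut, with the fingertip stopping at 81.7 mm against the 82 mm expected.

**Bail:** In the last wrist picture the bar is at image row 99.4 and the tab edge at about 104. Home predicts 99.3 and 103.3. I released it and it stayed there.

**Nearby items:** The carton, can and wrench showed less than 0.05 px of shift from the first picture.

**Forces:**
- I pressed the lid down with the fingertips harder than needed, about 68–71 N at the wrist. That is under the 120 N limit.
- Setting one cartridge down in the tray gave a brief 31 N.

No check failed. The wrist camera disagreed with the other two by about 4–5 mm on the case's corners, but the cartridges still went in without contact.

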